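# Set out the roller-change kit of a cord-rounding machine

## Task

Set out the tooling for the next roller change. Stand the grooved steel roller, stub up, on the bearing plate halfway between its two green bearing blocks, and lay the dark steel ring flat on top of it, around the stub. Put the steel die block flat in the middle of the plywood board's open area (in front of the rail), its long side along the rail, and lay the brass nut flat on the board in line with it to its left (seen with the rail at the far side), halfway between the die block and the board's left end; leave the pin, the bobbin and the jar where they are.

Things in the scene. Friction and masses are not known exactly. Their poses are not given: they have to be found in the camera images.
- roller_mid (a point): Grooved roller, loose, bright steel, about 0.5 kg, standing upright: round body 50 mm in diameter and 50 mm high with two shallow grooves (5 mm deep, 17 and 33 mm up), and on its top face a thin stub 20 mm in diameter and 10 mm high (tapered at its tip). The point is the centre of the 50 mm body, 25 mm above its underside; z is up along the roller.
- ring_mid (a point): Spacer ring, loose, dark steel, flat: 46 mm outer and 34 mm inner diameter, 14 mm high, about 0.07 kg. The point is its centre, 7 mm above its underside; z is up. It fits loosely (7 mm all round) over the roller's stub and then rests on the roller's 50 mm top face.
- die_mid (a point): Die block, loose, bright steel block 40 mm (own x) by 64 mm (own y, the long side) by 30 mm high, about 0.45 kg, with three round dark die holes of graded size in its top. The point is its centre, 15 mm above its underside.
- nut_mid (a point): Hexagonal clamp nut, loose, brass, lying flat: 36 mm across the flats, 42 mm over the corners, 22 mm high, about 0.16 kg, with a dark round bore in its top. Two of its flats face along its own x (the others at 60 degree steps). The point is its centre, 11 mm above its underside.
- cradle_mid (a point): Bearing plate, fixed: dark steel plate 100 mm (x) by 220 mm (y) by 8 mm thick with a green bearing block at each end; the blocks are 30 mm wide along y, 70 mm along x, rise 58 mm above the bench, and stand with their centres 90 mm either side of the middle (150 mm free between them). The point is on the plate's top face (8 mm above the bench), halfway between the blocks; x points away from the robot, y from block to block to the robot's left.
- board_mid (a point): Plywood kitting board, fixed: 240 mm long (y), 10 mm thick, with a wooden rail along its far edge (16 mm thick, 20 mm above the board's face). The open area in front of the rail is 140 mm deep (x) by 240 mm long. The point is on the board's top face (10 mm above the bench) in the middle of that open area; x points to the rail (away from the robot), y along the rail to its left end, 120 mm away.
- pin: Plain steel pin, loose, standing upright, 28 mm in diameter, 55 mm high; not part of the kit, to be left alone. Origin at the centre of its underside.
- bobbin: Small empty pale wooden bobbin, loose, standing upright, 40 mm flanges, 44 mm high; not part of the kit, to be left alone. Origin at the centre of its underside.
- jar: Amber glass jar with a black cap, loose, standing between plate and board, 54 mm in diameter, 70 mm high; not part of the kit, to be left alone. Origin at the centre of its underside.
Things that resemble listed ones, but are neither listed nor needed, are in the scene too. There is more than one size of the part that bears nut_mid; the job needs the middle-sized. Leave any turquoise look-alike of the part that bears roller_mid alone.

How it is judged:
At the end, for the whole second after the job is handed in: Roller upright mid between the blocks (13 mm); ring flat on it round the stub (10 mm); die flat at the middle of the board's open area (13 mm), long side along the rail (10 deg); nut flat on the board, left of the die, halfway to the end, in line (15 mm each way); all at rest (horizontal distance between roller_mid and cradle_mid below 0.013 m and z of roller_mid in the frame of cradle_mid between 0.021 and 0.029 m and horizontal distance between ring_mid and roller_mid below 0.01 m and z of ring_mid in the frame of roller_mid between 0.028 and 0.036 m and horizontal distance between die_mid and board_mid below 0.013 m and angle between the y axis of die_mid and the y axis of board_mid, either way round below 0.17 rad and z of die_mid in the frame of board_mid between 0.011 and 0.019 m and y of nut_mid in the frame of board_mid between 0.061 and 0.091 m and x of nut_mid in the frame of board_mid between -0.015 and 0.015 m and z of nut_mid in the frame of board_mid between 0.007 and 0.015 m and linear speed of each of roller, ring, die, nut below 0.02 m/s and angular speed of each of roller, ring, die, nut below 0.2 rad/s and angle between each of roller_mid, ring_mid, die_mid, nut_mid's own z axis and vertical below 0.1 rad); the robot touches nothing.
It fails at once if the pin, the bobbin or the jar is pushed more than 25 mm or tipped over (distance of any of pin, bobbin, jar from where it was at the start of the episode above 0.025 m or angle between any of pin, bobbin, jar's own z axis and vertical above 0.5 rad).
It also fails if it takes over 120 s, if anything falls off the work surface, if the arm or the gripper's body presses on something with over 40 N, if the wrist force passes 120 N, or if a joint passes its speed limit or range.

## Robot

A 7-joint arm with a two-finger parallel gripper is mounted at the origin on the work surface. World frame = base frame: x ahead of the robot, y to its left, z up, the work surface at z = 0. Lengths are in m, angles in rad, forces in N, time in s.
With the tool pointing down it reaches from about 0.4 to 0.875 m from the base axis. Payload 19.3 kg.
Tool frame: the origin (TCP) lies midway between the tips of the shut fingers; the grasp point (between the pads) lies 19 mm behind it (ctrl.grip_point_offset is the distance from the TCP to the grasp point, in m); z points along the fingers, y is the direction in which the jaws open and shut (so a half turn about z gives the same grasp; the last joint's range is limited). The gripper opens to 85 mm and grips with 20 to 120 N. Pads are 22 mm wide; open, the fingers measure 114 mm over their backs; the gripper's body (76 mm by 85 mm) begins 54 mm behind the grasp point. The pads swing forward as they close: fully open they stand 13 mm farther back than shut.
Start: joints at [-1.263, 0.521, -0.036, 1.599, 0.021, 1.021, -0.113], TCP at [0.231, 0.581, 0.2] pointing down, gripper open.
Joint ranges: [-2.91, 2.91], [-0.3, 2.13], [-1.5, 1.42], [0.17, 2.43], [-1.26, 4.41], [0.16, 1.93], [-2.52, 2.52]. Speed limits (rad/s): [1.89, 1.89, 2.39, 2.39, 3.01, 3.01, 3.01].

## Interface

Orientations are given as a unit quaternion [x, y, z, w].
In Python, from rig import readout, cams, hand_in, ctrl gives the robot as it stands.
- The arm moves only by the tool send_rows, never from a script. Its argument "motion" is a list of rows, each a list of 2 entries, a list of its own where there are three numbers: the shift along the world's x, y, z in units of 60 mm (1.0 is 60 mm), then the turn about the world's z in units of 6 degrees (1.0 is 6 degrees). A call has 1 to 10 rows; each row shifts and turns the pose as measured when the row begins; what a row does not reach is not made up. A row lasts 1/8 s, in which the tool goes at most 62.5 mm and 10.7 degrees, less where a joint would pass 70% of its speed; a pose out of reach is approached as far as the arm can. A call is refused whole if a number of a shift passes 1 or a number of a turn 1, either way. A call with a gripper value outside its range is refused whole. "hand" is the opening, from 0 (shut) to 1 (fully open), set as the call begins (left out, the last holds). The fingers move at their own pace and stop on an object; "force" is the grip in N (left out, the last holds). Time passes only in rows, so rows that do not move let the fingers close. It gives the time, the measured TCP pose, the force and the opening at its end, in the units of the state.
- readout.state(): the state, without advancing time (a new reading comes with each control period).
- cams.camera(name): name is "scene" or "top" or "wrist"; returns a dict with "frame" (400x640x3 uint8, blue, green, red), "mtx" (3x3 intrinsics, pixels), "pose" (4x4, takes a point from camera to world coordinates); the wrist camera has in their place "T_tool_cam" (4x4, takes a point from camera to tool coordinates, whose origin is the TCP and whose axes are the flange's). Camera axes: x right, y down, z forward; pixel columns grow to the right and rows downward; lengths in m; the calibration is good to about 2 mm. A picture is of the moment at which its call begins: read the wrist's pose just before it. There is no depth.
- hand_in(): hands the job in, once; it reports no verdict.
The state is a dict: "time_s": time; "joint_pos": joint angles; "qvel": joint speeds; "joint_efforts": joint torques, N m; "ee_pos": TCP position; "tcp_rot": TCP orientation; "contact_force": force on the tool from outside, world axes, zero at the start; "torque": the same for the moment, N m; "gripper_width": finger opening in m.
Only numpy, scipy, OpenCV 4.12 (cv2) and the standard library are available. Lean on these libraries where they do the work, as an engineer would, in place of code of your own. Each camera call takes 0.05 s, during which the arm holds its last target.

## Working session

There is one attempt and no reset: what is moved stays moved. The work goes in short steps, Python scripts to look and compute and a tool call to move; the robot and the scene stay as the last step left them, time stands still between calls to the robot, and variables do not carry over. Pictures are saved under pics/ and viewed, and the job is handed in when it is done.

Besides the shell and the picture viewer there is one more tool, called as name(argument=value, ...), one argument or row to a line, values as JSON. send_rows: Moves the arm, as the interface text tells. Its arguments: {"type":"object","properties":{"motion":{"type":"array"},"hand":{"type":"number"},"force":{"type":"number"}},"required":["motion"]}

```bash
ls; mkdir -p pics; python3 - <<'E'
from rig import readout,cams,ctrl
import cv2,numpy as np
print(readout.state()); print(ctrl, ctrl.grip_point_offset)
np.set_printoptions(precision=4,suppress=True)
for n in ("scene","top"):
    c=cams.camera(n); cv2.imwrite(f"pics/{n}0.png",c["frame"]); print(n,c["mtx"],c["pose"])
c=cams.camera("wrist");cv2.imwrite("pics/wrist0.png",c["frame"]);print(c["mtx"],c["T_tool_cam"])
E
```

```text
pics
{'time_s': 0.0, 'joint_pos': array([-1.26319246,  0.52202024, -0.03631971,  1.59999079,  0.02115858,
        1.02106986, -0.11279927]), 'qvel': array([-0.00088722, -0.00092427, -0.0001995 ,  0.00086502,  0.00060139,
       -0.0011411 ,  0.00121241]), 'joint_efforts': array([ 2.66992163e-05, -9.27098250e+01,  1.98014461e+00, -3.69925725e+01,
        1.79141562e-02,  8.20220739e-03, -4.70246800e-05]), 'ee_pos': array([0.23044591, 0.58057971, 0.1996281 ]), 'tcp_rot': array([ 1.87799049e-01,  9.82207316e-01, -5.46632696e-04, -8.10703001e-05]), 'contact_force': array([-0.01260579,  0.60267679, -0.14936978]), 'torque': array([-0.00541618,  0.04089765,  0.02140669]), 'gripper_width': 0.08567104282984798}
<Robot object at 0x7ff33e3fba10> 0.0187
scene [[406.1403   0.     319.4434]
 [  0.     406.1403 199.5576]
 [  0.       0.       1.    ]] [[ 0.7859  0.4011 -0.4706  0.8211]
 [ 0.6184 -0.5156  0.5931 -0.4551]
 [-0.0047 -0.7571 -0.6532  0.569 ]
 [ 0.      0.      0.      1.    ]]
top [[373.5934   0.     320.7541]
 [  0.     373.5934 196.4406]
 [  0.       0.       1.    ]] [[-0.0136 -0.9905  0.1367  0.3731]
 [-0.9999  0.013  -0.0058  0.0059]
 [ 0.004  -0.1368 -0.9906  0.7819]
 [ 0.      0.      0.      1.    ]]
[[345.3616   0.     321.2873]
 [  0.     345.3616 203.4512]
 [  0.       0.       1.    ]] [[-0.0005 -0.9448 -0.3275  0.0849]
 [ 1.     -0.0004 -0.0003  0.0012]
 [ 0.0001 -0.3275  0.9448 -0.1738]
 [ 0.      0.      0.      1.    ]]
```

View pics/scene0.png

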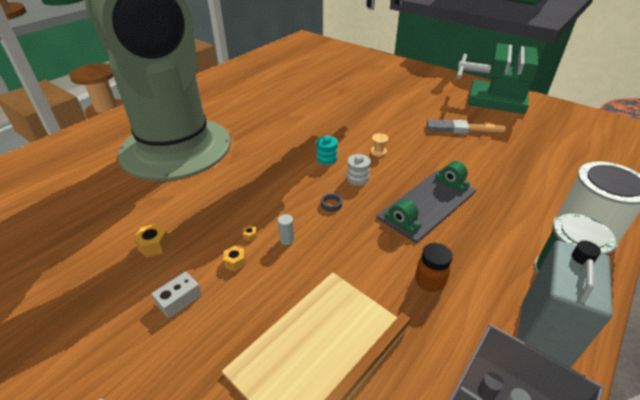

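View pics/top0.png

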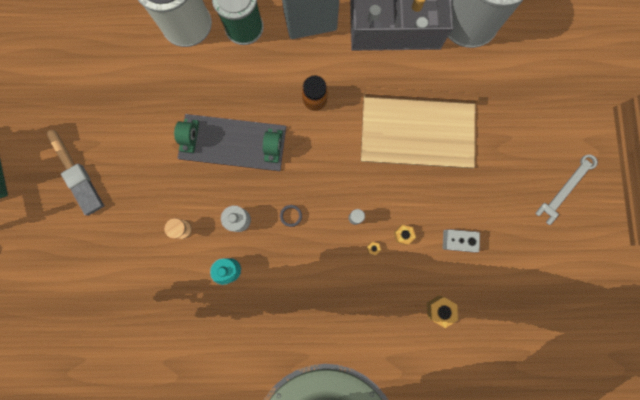

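The top view shows the steel roller at (235,218) and its turquoise look-alike at (225,271). The ring is at (291,216) and the die at (462,241). There are three nuts: large (445,312), middle (405,235) and small (374,248). The plate is at (232,142), the board at (419,131), the bobbin at (177,229), the pin at (358,216) and the jar at (315,92). I'll enlarge the crops and measure.

```bash
cat > h.py <<'E'
import numpy as np,cv2
from rig import readout,cams
np.set_printoptions(precision=4,suppress=True)
def ray(c,u,v,P=None):
    P=c["pose"] if P is None else P
    d=np.linalg.inv(c["mtx"])@[u,v,1]; return P[:3,3],P[:3,:3]@d
def plane(c,u,v,z,P=None):
    o,d=ray(c,u,v,P); return o+d*(z-o[2])/d[2]
def proj(c,p,P=None):
    P=c["pose"] if P is None else P
    q=np.linalg.inv(P)@np.r_[p,1]; q=c["mtx"]@q[:3]; return q[:2]/q[2]
def wrist():
    from scipy.spatial.transform import Rotation as R
    s=readout.state(); c=cams.camera("wrist"); T=np.eye(4);T[:3,:3]=R.from_quat(s["tcp_rot"]).as_matrix();T[:3,3]=s["ee_pos"]
    c["pose"]=T@c["T_tool_cam"]; return c,s
E
python3 - <<'E'
from h import *
c=cams.camera("top");f=c["frame"]
a=cv2.resize(f[190:340,340:500],None,fx=3.5,fy=3.5,interpolation=cv2.INTER_CUBIC)
cv2.imwrite("pics/nuts.png",a)
a=cv2.resize(f[80:290,150:350],None,fx=2.8,fy=2.8,interpolation=cv2.INTER_CUBIC)
cv2.imwrite("pics/left.png",a)
h=cv2.cvtColor(f,cv2.COLOR_BGR2HSV)
for n,(u,v) in dict(roller=(235,218),ring=(291,216),die=(462,241),nM=(405,235),nL=(445,312),nS=(374,248),plate=(232,142),board=(419,131)).items(): print(n,h[v,u],h[v-7,u+7],plane(c,u,v,0.02))
E
```

```text
roller [ 35  10 159] [ 41  11 179] [0.4362 0.177  0.02  ]
ring [ 14 150 156] [19 23 90] [0.4388 0.0627 0.02  ]
die [ 0 18 43] [ 38  11 178] [ 0.3833 -0.2838  0.02  ]
nM [ 0 12 41] [ 19 154 189] [ 0.397  -0.1687  0.02  ]
nL [60  8 31] [ 18 155 158] [ 0.2445 -0.2411  0.02  ]
nS [ 0 12 43] [ 14 153 143] [ 0.3717 -0.1048  0.02  ]
plate [ 0  5 93] [150   3  91] [0.5961 0.1861 0.02  ]
board [ 19  97 223] [ 20  96 224] [ 0.6151 -0.208   0.02  ]
```

View pics/nuts.png

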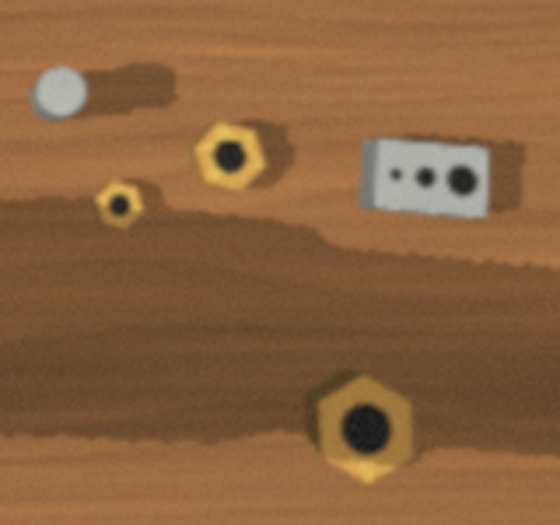

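View pics/left.png

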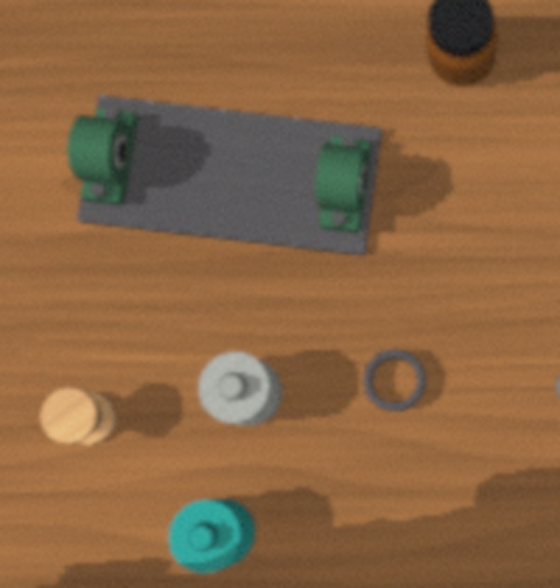

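The crops settle the look-alikes. The middle nut at crop (230,156) is 20 px over the corners, about 42 mm, against 13 px for the small one and 30 px for the large. The roller is the grey one at crop (235,388), not the turquoise one. Next I'll measure precisely with masks.

```bash
cat > meas.py <<'E'
from h import *
c=cams.camera("top");f=c["frame"];h=cv2.cvtColor(f,cv2.COLOR_BGR2HSV).astype(int)
S=8
big=cv2.resize(f,None,fx=S,fy=S,interpolation=cv2.INTER_CUBIC)
hb=cv2.cvtColor(big,cv2.COLOR_BGR2HSV)
def contour(lo,hi,roi):
    x0,y0,x1,y1=roi
    m=cv2.inRange(hb[y0*S:y1*S,x0*S:x1*S],lo,hi)
    cs,_=cv2.findContours(m,cv2.RETR_EXTERNAL,cv2.CHAIN_APPROX_NONE)
    k=max(cs,key=cv2.contourArea)[:,0,:].astype(float)
    k=(k+0.5)/S-0.5+[x0,y0]
    return k
def world(k,z): return np.array([plane(c,u,v,z)[:2] for u,v in k],np.float32)
def rect(n,k,z):
    w=world(k,z); r=cv2.minAreaRect(w*1000); print(n,"rect centre,size,angle",np.round(r[0],1),np.round(r[1],1),round(r[2],2)); print("   box",cv2.boxPoints(r).round(0).tolist())
def circ(n,k,z):
    w=world(k,z); (x,y),r=cv2.minEnclosingCircle(w*1000); print(n,"circle",round(x,1),round(y,1),"d",round(2*r,1))
if __name__=="__main__":
    rect("die",contour((0,0,145),(180,60,255),(435,222,490,260)),.03)
    nk=contour((14,100,150),(30,255,255),(392,222,418,248))
    circ("nut",nk,.022); w=world(cv2.approxPolyDP(nk.astype(np.float32),2,True)[:,0],.022);print(w*1000)
    circ("ring",contour((0,0,0),(180,90,120),(276,203,306,230)),.014)
    circ("ringlow",contour((0,0,0),(180,90,120),(276,203,306,230)),.0)
    circ("roller",contour((0,0,150),(180,60,255),(215,200,255,236)),.05)
    rect("plate",contour((0,0,60),(180,40,130),(170,105,295,175)),.008)
    rect("board",contour((12,60,160),(30,150,255),(350,90,490,175)),.01)
    circ("pin",contour((0,0,145),(180,60,255),(345,203,370,230)),.055)
E
python3 meas.py
```

```text
die rect centre,size,angle [ 384.1 -281.5] [65.3 41. ] 84.39
   box [[360.0, -312.0], [401.0, -316.0], [408.0, -251.0], [367.0, -247.0]]
nut circle 398.1 -167.4 d 75.2
[[ 424.5121 -143.0592]
 [ 410.5124 -145.5521]
 [ 416.5642 -148.0863]
 [ 417.1823 -158.8009]
 [ 405.1704 -147.622 ]
 [ 408.2895 -141.3975]
 [ 372.3527 -139.9742]
 [ 371.6404 -192.2082]
 [ 381.1458 -192.675 ]
 [ 380.5832 -178.7345]
 [ 394.5098 -189.5269]
 [ 412.523  -184.5473]
 [ 417.7563 -172.8274]
 [ 418.9902 -194.5334]
 [ 423.821  -194.7706]]
ring circle 440.7 64.2 d 46.0
ringlow circle 442.0 65.3 d 46.8
roller circle 433.8 173.9 d 50.6
plate rect centre,size,angle [600.1 188.9] [217.9  98.3] 82.37
   box [[537.0, 87.0], [634.0, 74.0], [663.0, 290.0], [566.0, 303.0]]
board rect centre,size,angle [ 617.1 -195.5] [268.7 142.9] 85.65
   box [[536.0, -324.0], [678.0, -335.0], [699.0, -67.0], [556.0, -56.0]]
pin circle 434.8 -68.3 d 28.4
```

```bash
python3 - <<'E'
from meas import *
nk=contour((17,100,120),(30,255,255),(392,222,418,248))
circ("nut",nk,.022);hull=cv2.convexHull(nk.astype(np.float32));w=world(cv2.approxPolyDP(hull,1.5,True)[:,0],.022);print(w*1000)
M=cv2.moments(hull);print(plane(c,M['m10']/M['m00'],M['m01']/M['m00'],.022))
for z in (.01,):
  k=contour((17,60,190),(26,125,255),(350,90,490,175)); rect("board",k,z)
m=cv2.inRange(hb,(17,60,190),(26,125,255))
v=f.copy(); cv2.polylines(v,[k.astype(np.int32)],True,(0,0,255),1)
cv2.imwrite("pics/b.png",cv2.resize(v[80:180,340:500],None,fx=4.5,fy=4.5,interpolation=cv2.INTER_CUBIC))
k=k.astype(np.float32)
w=world(cv2.approxPolyDP(cv2.convexHull(k),2,True)[:,0],.01);print(w)
# plate from rotated rect
a=np.radians(82.37-90);R=np.array([[np.cos(a),-np.sin(a)],[np.sin(a),np.cos(a)]])
for y in(-110,110):
  for x in (-50,50): p=np.array([600.1,188.9])+R@[x,y]; print("platecorner",proj(c,np.r_[p/1000,.008]))
E
```

```text
nut circle 398.6 -168.1 d 45.4
[[ 419.3924 -164.4973]
 [ 413.0402 -183.8085]
 [ 395.2584 -190.0705]
 [ 378.9093 -172.8411]
 [ 383.4532 -152.0489]
 [ 391.5561 -147.3205]
 [ 405.1875 -146.3531]]
[ 0.3985 -0.1677  0.022 ]
board rect centre,size,angle [ 616.6 -208.3] [239.9 140.1] 85.75
   box [[538.0, -323.0], [678.0, -333.0], [695.0, -94.0], [556.0, -84.0]]
[[ 0.6938 -0.0948]
 [ 0.6768 -0.3316]
 [ 0.5405 -0.3221]
 [ 0.556  -0.0852]]
platecorner [280.0288 170.6965]
platecorner [286.2753 125.323 ]
platecorner [177.0211 158.4578]
platecorner [184.991  113.4456]
```

View pics/b.png

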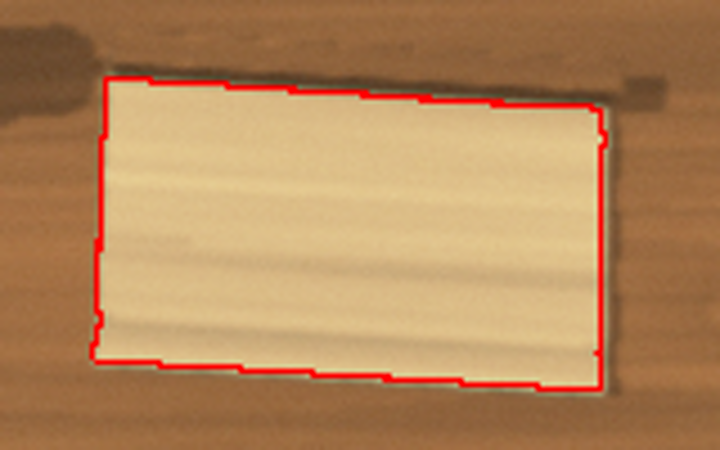

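Measured so far, in mm:

| Item | Position | Angle / size check |
|---|---|---|
| Board open area | (617,-208) | turned -4.3°, 240 x 140 as given |
| Plate | (600,189) | turned -7.6° |
| Roller | (434,174) | Ø50.6 as given |
| Ring | (441,64) | Ø46 as given |
| Die | (384,-281) | turned -5.6°, 65 x 41 as given |
| Nut | (398,-168) | – |

I'll start with the roller.

send_rows(
  motion=[
    [[0.42, -0.85, -0.1], 0],
    [[0.42, -0.85, -0.1], 0],
    [[0.42, -0.85, -0.1], 0],
    [[0.42, -0.85, -0.1], 0],
    [[0.42, -0.85, -0.1], 0],
    [[0.42, -0.85, -0.1], 0],
    [[0.42, -0.85, -0.1], 0],
    [[0.42, -0.85, -0.1], 0],
  ],
  hand=1,
  force=40,
)

```text
time_s: 1.3
ee_pos: [0.4344, 0.1634, 0.1511]
tcp_rot: [0.184, 0.983, 0.002, 0.001]
contact_force: [0.7, 1.1, -0.5]
gripper_width: 0.0851
```

```bash
python3 - <<'E'
from h import *
c,s=wrist(); f=c["frame"]
print(s["ee_pos"],s["time_s"])
print("roller top exp",proj(c,[.4338,.1739,.05]),"stub",proj(c,[.4338,.1739,.06]))
cv2.imwrite("pics/w1.png",f)
E
```

```text
[0.4344 0.1634 0.1511] 1.3
roller top exp [330.9945 186.5761] stub [331.3648 190.0952]
```

View pics/w1.png

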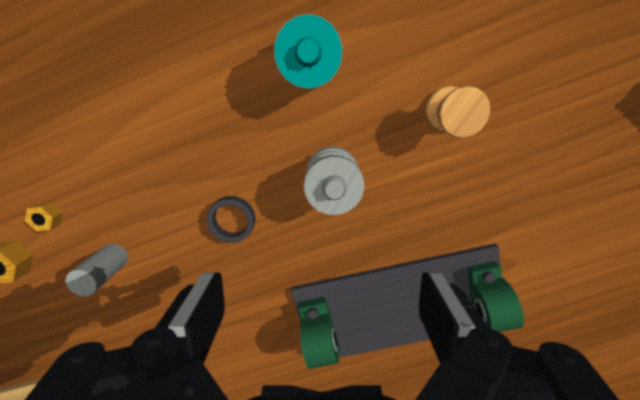

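The wrist view shows the roller's top at about (334,186) and its stub at (335,188). The measured position predicts (331,187), so they agree to about 3 mm. I'll triangulate the roller, ring and plate from this view.

```bash
cat > w.py <<'E'
from h import *
S=4
def big(c): return cv2.cvtColor(cv2.resize(c["frame"],None,fx=S,fy=S,interpolation=cv2.INTER_CUBIC),cv2.COLOR_BGR2HSV)
def cont(c,lo,hi,roi):
    x0,y0,x1,y1=roi; m=cv2.inRange(big(c)[y0*S:y1*S,x0*S:x1*S],lo,hi)
    cs,_=cv2.findContours(m,cv2.RETR_EXTERNAL,cv2.CHAIN_APPROX_NONE)
    k=cv2.convexHull(max(cs,key=cv2.contourArea))[:,0,:].astype(float)
    return (k+.5)/S-.5+[x0,y0]
def W(c,k,z): return np.array([plane(c,u,v,z)[:2] for u,v in k],np.float32)*1000
def circ(n,c,k,z):
    (x,y),r=cv2.minEnclosingCircle(W(c,k,z)); print(n,round(x,1),round(y,1),"d",round(2*r,1))
def rect(n,c,k,z):
    r=cv2.minAreaRect(W(c,k,z)); print(n,np.round(r[0],1),np.round(r[1],1),round(r[2],2))
E
python3 - <<'E'
from w import *
c,s=wrist()
circ("roller",c,cont(c,(0,0,135),(180,60,255),(295,140,372,220)),.05)
circ("ring",c,cont(c,(0,0,0),(180,100,75),(200,190,262,250)),.014)
circ("ring low",c,cont(c,(0,0,0),(180,100,75),(200,190,262,250)),.0)
rect("plate",c,cont(c,(0,0,40),(180,60,110),(285,235,420,370)),.008)
E
```

```text
roller 431.3 176.5 d 55.7
ring 439.6 68.6 d 48.7
ring low 443.3 63.2 d 50.9
plate [593.2 148.4] [130.4 101.3] 82.36
```

send_rows(
  motion=[
    [[0, 0.16, -0.5], 0],
    [[0, 0, -0.6], 0],
    [[0, 0, -0.6], 0],
    [[0, 0, -0.5], 0],
    [[0, 0, -0.2], 0],
    [[0, 0, 0], 0],
  ],
)

```text
time_s: 2.15
ee_pos: [0.4368, 0.1698, 0.0039]
tcp_rot: [0.189, 0.982, 0.002, 0.002]
contact_force: [0.3, 0.0, 0.1]
gripper_width: 0.0853
```

send_rows(
  motion=[
    [[0, 0, 0], 0],
    [[0, 0, 0], 0],
    [[0, 0, 0], 0],
    [[0, 0, 0], 0],
    [[0, 0, 0], 0],
    [[0, 0, 0], 0],
  ],
  hand=0,
)

```text
time_s: 2.9
ee_pos: [0.4382, 0.1707, 0.0069]
tcp_rot: [0.189, 0.982, 0.003, 0.004]
contact_force: [-0.7, 0.4, -5.0]
gripper_width: 0.0476
```

send_rows(
  motion=[
    [[0, 0, 0.4], 0],
    [[0, 0, 0.6], 0],
    [[0, 0, 0.8], 0],
    [[0, 0, 0.4], 0],
    [[0, 0, 0], 0],
  ],
)

```text
time_s: 3.52
ee_pos: [0.4368, 0.1699, 0.1417]
tcp_rot: [0.189, 0.982, 0.002, 0.002]
contact_force: [-1.0, -0.2, -7.4]
gripper_width: 0.0476
```

```bash
python3 - <<'E'
from w import *
c,s=wrist()
print(s["ee_pos"],s["gripper_width"],s["contact_force"])
cv2.imwrite("pics/w2.png",c["frame"])
cv2.imwrite("pics/s2.png",cams.camera("scene")["frame"])
E
```

```text
[0.4368 0.1699 0.1417] 0.04764440943874926 [-1.0418 -0.246  -7.4371]
```

View pics/w2.png

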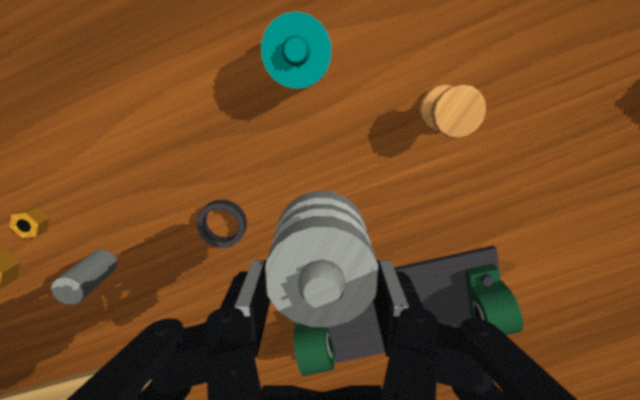

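View pics/s2.png

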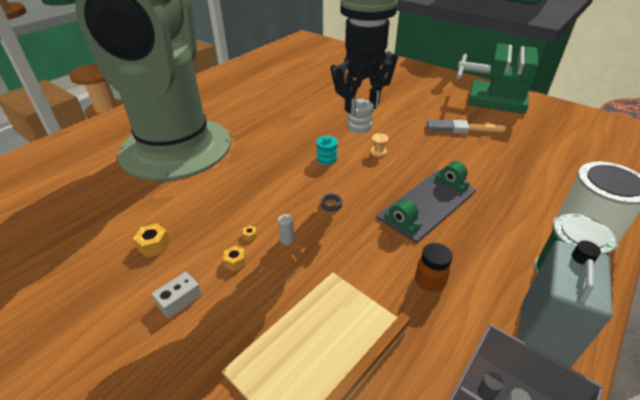

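The roller is held upright at (322,285) and the scene view confirms it's lifted. I'll get its offset from the TCP and the plate's position from this view.

```bash
python3 - <<'E'
from w import *
c,s=wrist()
print(plane(c,322,284,.195)-s["ee_pos"])
k=cont(c,(0,0,125),(180,60,255),(262,215,380,328))
circ("roller top",c,k,.185)
print(s["ee_pos"])
E
```

```text
[-0.0089  0.005   0.0551]
roller top 430.3 172.8 d 49.4
[0.4358 0.1695 0.1399]
```

send_rows(
  motion=[
    [[0.5, 0.05, 0], 0],
    [[0.6, 0.06, 0], 0],
    [[0.6, 0.06, 0], 0],
    [[0.6, 0.06, 0], 0],
    [[0.5, 0.05, 0], 0],
    [[0, 0, 0], 0],
    [[0, 0, 0], 0],
  ],
)

```text
time_s: 4.55
ee_pos: [0.6029, 0.1844, 0.1261]
tcp_rot: [0.189, 0.982, -0.004, -0.007]
contact_force: [0.3, -0.4, -5.9]
gripper_width: 0.0481
```

```bash
python3 - <<'E'
from w import *
c,s=wrist()
print(s["ee_pos"])
c2=cams.camera("top"); s0=c2["frame"]
cv2.imwrite("pics/w3.png",c["frame"]);cv2.imwrite("pics/t3.png",cv2.resize(s0[60:260,120:360],None,fx=3,fy=3,interpolation=cv2.INTER_CUBIC))
circ("roller top",c,cont(c,(0,0,125),(180,60,255),(262,215,380,328)),s["ee_pos"][2]+.045)
E
```

```text
[0.6029 0.1844 0.1261]
roller top 592.3 189.3 d 56.8
```

View pics/w3.png

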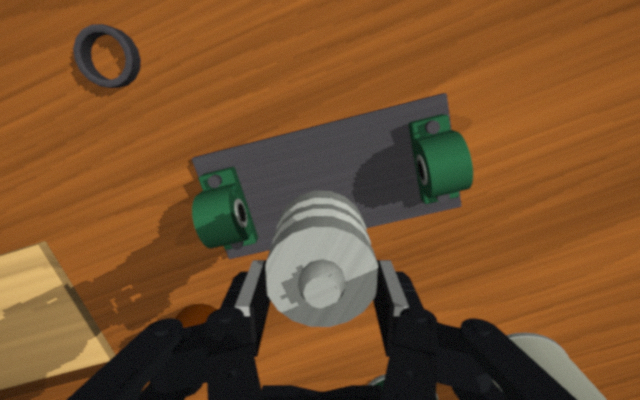

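The wrist view shows the plate's four corners at about (192,158), (446,95), (461,207) and (228,259). I'll cast those onto z = 8 mm.

```bash
python3 - <<'E'
from w import *
c,s=wrist()
w=np.array([plane(c,u,v,.008) for u,v in [(192,158),(446,95),(461,207),(228,259)]]);print(w,w.mean(0))
w=W(c,cont(c,(0,0,40),(180,60,110),(180,85,480,262)),.008); r=cv2.minAreaRect(w); print(r)
print(readout.state()["ee_pos"])
E
```

```text
[[0.5377 0.0906 0.008 ]
 [0.5683 0.307  0.008 ]
 [0.6662 0.294  0.008 ]
 [0.6362 0.0759 0.008 ]] [0.6021 0.1919 0.008 ]
((603.808349609375, 191.42254638671875), (218.34381103515625, 105.12971496582031), 82.3534927368164)
[0.6032 0.1847 0.1273]
```

send_rows(
  motion=[
    [[0.06, 0.04, -0.4], 0],
    [[0, 0, -0.5], 0],
    [[0, 0, -0.4], 0],
    [[0, 0, -0.25], 0],
    [[0, 0, 0], 0],
  ],
)

```text
time_s: 5.32
ee_pos: [0.6061, 0.188, 0.0335]
tcp_rot: [0.188, 0.982, -0.003, -0.005]
contact_force: [-1.1, -0.3, -6.1]
gripper_width: 0.0477
```

send_rows(
  motion=[
    [[0, 0, -0.2], 0],
    [[0, 0, -0.05], 0],
    [[0, 0, 0], 0],
  ],
)

```text
time_s: 5.7
ee_pos: [0.6071, 0.1884, 0.0194]
tcp_rot: [0.188, 0.982, -0.002, -0.004]
contact_force: [-0.2, 1.4, -4.8]
gripper_width: 0.048
```

send_rows(
  motion=[
    [[0, 0, -0.06], 0],
    [[0, 0, 0], 0],
  ],
)

```text
time_s: 5.95
ee_pos: [0.6074, 0.1885, 0.0161]
tcp_rot: [0.188, 0.982, -0.002, -0.004]
contact_force: [0.1, 0.3, -5.2]
gripper_width: 0.0477
```

send_rows(
  motion=[
    [[0, 0, -0.03], 0],
    [[0, 0, -0.02], 0],
  ],
)

```text
time_s: 6.2
ee_pos: [0.6076, 0.1886, 0.0144]
tcp_rot: [0.188, 0.982, -0.002, -0.004]
contact_force: [-10.9, -3.1, 25.0]
gripper_width: 0.048
```

Contact, with +25 N on the wrist. I'll release and back off straight up.

send_rows(
  motion=[
    [[0, 0, 0], 0],
    [[0, 0, 0], 0],
    [[0, 0, 0], 0],
    [[0, 0, 0], 0],
  ],
  hand=1,
)

```text
time_s: 6.7
ee_pos: [0.6087, 0.1889, 0.0155]
tcp_rot: [0.188, 0.982, -0.001, -0.002]
contact_force: [-0.9, 0.7, -0.3]
gripper_width: 0.0853
```

send_rows(
  motion=[
    [[0, 0, 0.5], 0],
    [[0, 0, 0.7], 0],
    [[0, 0, 0.7], 0],
    [[0, 0, 0.5], 0],
    [[-0.7, -0.3, 0], 0],
    [[-0.7, -0.3, 0], 0],
    [[0, 0, 0], 0],
  ],
)

```text
time_s: 7.58
ee_pos: [0.5218, 0.1517, 0.1636]
tcp_rot: [0.188, 0.982, -0.001, -0.002]
contact_force: [0.3, 0.2, 0.4]
gripper_width: 0.0851
```

```bash
python3 - <<'E'
from w import *
c,s=wrist(); print(s["ee_pos"],s["gripper_width"])
cv2.imwrite("pics/w4.png",c["frame"])
t=cams.camera("top"); cv2.imwrite("pics/t4.png",cv2.resize(t["frame"][60:260,120:360],None,fx=3,fy=3,interpolation=cv2.INTER_CUBIC))
E
```

```text
[0.5218 0.1517 0.1636] 0.0850782285101545
```

View pics/w4.png

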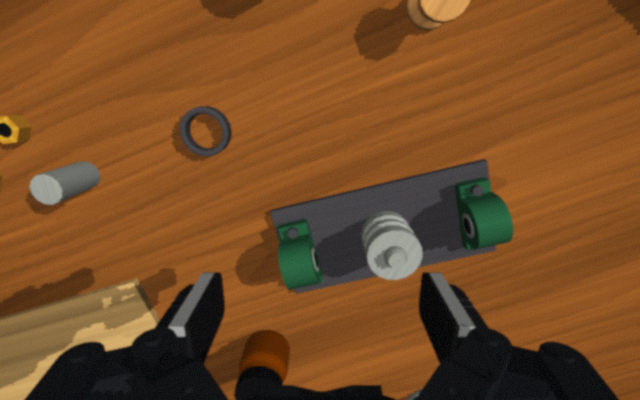

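View pics/t4.png

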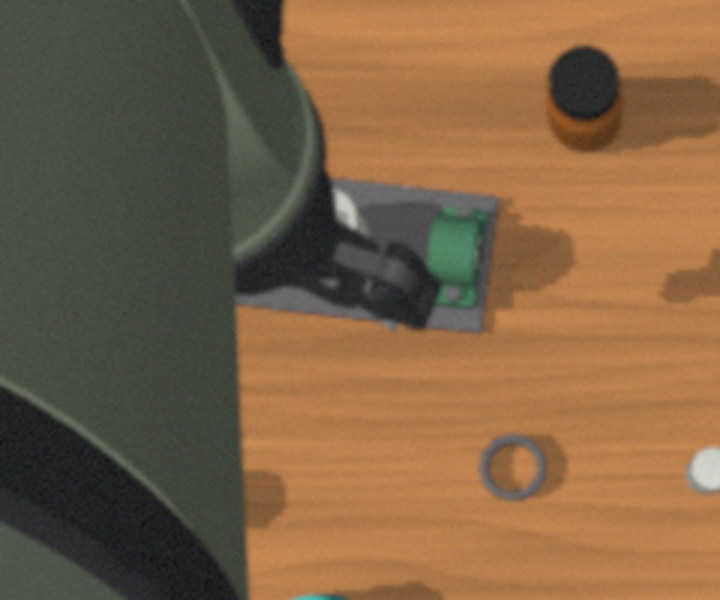

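The roller stands on the plate, with its top at about (394,251) and stub at (398,258). The ring is at (205,131) and the plate corners are at (270,211), (487,160), (494,247) and (300,291). I'll measure the roller and ring.

```bash
python3 - <<'E'
from w import *
c,s=wrist()
print("stub",plane(c,398,258,.068))
k=cont(c,(0,0,125),(180,60,255),(362,226,428,282));w=W(c,k,.058)
circ("top",c,k,.058)
w=np.array([plane(c,u,v,.008) for u,v in [(270,211),(487,160),(494,247),(300,291)]]);print(w.mean(0))
k=cont(c,(0,0,0),(180,110,75),(172,98,238,162))
circ("ring",c,k,.014);circ("ring0",c,k,.0)
S=4
m=cv2.inRange(big(c)[98*4:162*4,172*4:238*4],(0,0,0),(180,110,75));cs,h=cv2.findContours(m,cv2.RETR_CCOMP,cv2.CHAIN_APPROX_NONE)
for q in cs:
  if cv2.contourArea(q)>3000:
    q=(q[:,0]+.5)/4-.5+[172,98]; circ("r.014",c,q,.014)
E
```

```text
stub [0.6034 0.1945 0.068 ]
top 600.6 192.0 d 54.4
[0.6022 0.1946 0.008 ]
ring 441.2 68.7 d 47.4
ring0 441.0 63.6 d 49.5
r.014 441.2 68.7 d 47.4
r.014 441.4 69.7 d 33.4
```

send_rows(
  motion=[
    [[-0.5, -0.5, 0], 0],
    [[-0.5, -0.5, 0], 0],
    [[-0.35, -0.43, -0.3], 0],
    [[0, 0, -0.7], 0],
    [[0, 0, -0.6], 0],
    [[0, 0, -0.3], 0],
    [[0, 0, 0], 0],
  ],
)

```text
time_s: 8.6
ee_pos: [0.447, 0.0673, 0.0449]
tcp_rot: [0.187, 0.982, 0.0, -0.0]
contact_force: [0.3, 0.3, 2.0]
gripper_width: 0.0852
```

```bash
python3 - <<'E'
from w import *
c,s=wrist(); print(s["ee_pos"],s["tcp_rot"])
print(proj(c,[.441,.066,.014]))
cv2.imwrite("pics/w5.png",c["frame"])
E
```

```text
[0.447  0.0673 0.0449] [ 0.1872  0.9823  0.     -0.0004]
[314.074  216.6544]
```

View pics/w5.png

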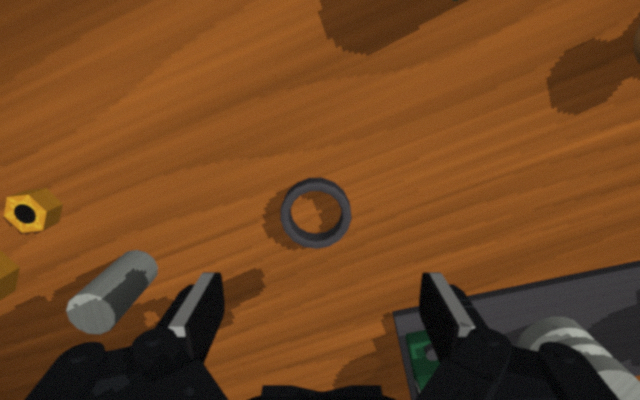

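The ring sits at (316,213), between the jaws, against a predicted (314,217).

send_rows(
  motion=[
    [[-0.13, 0, -0.3], 0],
    [[0, 0, -0.3], 0],
    [[-0.03, 0, -0.08], 0],
    [[0, 0, 0], 0],
  ],
)

```text
time_s: 9.15
ee_pos: [0.4411, 0.0685, 0.007]
tcp_rot: [0.187, 0.982, 0.002, 0.003]
contact_force: [-0.4, -0.3, -0.1]
gripper_width: 0.0853
```

send_rows(
  motion=[
    [[0, 0, -0.1], 0],
    [[0, 0, 0], 0],
    [[0, 0, 0], 0],
    [[0, 0, 0], 0],
    [[0, 0, 0], 0],
    [[0, 0, 0], 0],
  ],
  hand=0,
  force=25,
)

```text
time_s: 9.9
ee_pos: [0.4423, 0.0688, 0.0022]
tcp_rot: [0.187, 0.982, 0.002, 0.004]
contact_force: [-0.2, -0.1, 0.7]
gripper_width: 0.0002
```

The fingers closed to 0.2 mm, so the ring was missed. I'll open, rise and look.

send_rows(
  motion=[
    [[0, 0, 0.3], 0],
    [[0, 0, 0.6], 0],
    [[0, 0, 0.3], 0],
    [[0, 0, 0], 0],
  ],
)

```text
time_s: 10.4
ee_pos: [0.4418, 0.0687, 0.076]
tcp_rot: [0.187, 0.982, 0.002, 0.003]
contact_force: [-0.3, -0.9, 0.1]
gripper_width: 0.0
```

```bash
python3 - <<'E'
from w import *
c,s=wrist(); print(s["ee_pos"],s["tcp_rot"])
cv2.imwrite("pics/w6.png",c["frame"])
t=cams.camera("top"); cv2.imwrite("pics/t6.png",t["frame"])
E
```

```text
[0.4418 0.0687 0.076 ] [0.1872 0.9823 0.0019 0.0033]
```

View pics/w6.png

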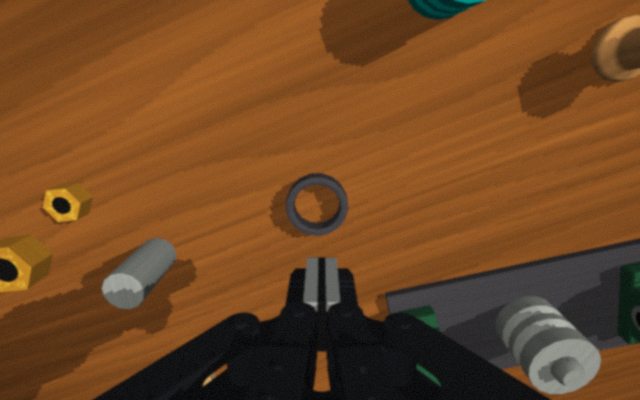

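View pics/t6.png

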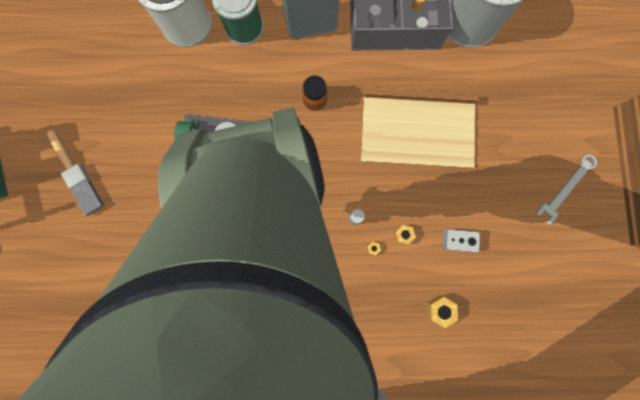

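```bash
python3 - <<'E'
from w import *
c,s=wrist(); p=s["ee_pos"]; print(p)
print("tcp px",proj(c,p),"below",proj(c,[p[0],p[1],.014]))
k=cont(c,(0,0,0),(180,110,85),(280,165,355,242)); circ("ring",c,k,.014); circ("ring",c,k,.007)
print(plane(c,317,203.5,.014))
E
```

```text
[0.4411 0.0685 0.0748]
tcp px [319.1765 245.3135] below [319.3608 207.7678]
ring 439.5 67.1 d 47.6
ring 441.8 66.1 d 49.0
[0.4375 0.0682 0.014 ]
```

The ring at (317,204) hasn't moved. The fingers passed over it because they closed before the arm had finished descending, and they stand farther back when open. I'll pre-shape the opening to about 56 mm, go fully down, then close.

send_rows(
  motion=[
    [[0, -0.01, 0], 0],
    [[0, 0, -0.2], 0],
    [[0, 0, -0.4], 0],
    [[-0.02, 0, -0.4], 0],
    [[0, 0, -0.15], 0],
    [[0, 0, 0], 0],
  ],
  hand=0.66,
)

```text
time_s: 11.3
ee_pos: [0.4379, 0.0673, -0.0007]
tcp_rot: [0.187, 0.982, 0.0, 0.0]
contact_force: [-0.1, -0.2, -0.4]
gripper_width: 0.0567
```

send_rows(
  motion=[
    [[0, 0, 0], 0],
    [[0, 0, 0], 0],
    [[0, 0, 0], 0],
    [[0, 0, 0], 0],
  ],
  hand=0.3,
)

```text
time_s: 11.8
ee_pos: [0.439, 0.0675, 0.0009]
tcp_rot: [0.187, 0.982, 0.001, 0.001]
contact_force: [-0.4, 0.0, -0.1]
gripper_width: 0.0257
```

```bash
python3 - <<'E'
from w import *
c,s=wrist(); print(s["ee_pos"],s["gripper_width"])
cv2.imwrite("pics/w7.png",c["frame"])
t=cams.camera("scene"); cv2.imwrite("pics/s7.png",cv2.resize(t["frame"][130:260,240:400],None,fx=4,fy=4,interpolation=cv2.INTER_CUBIC))
E
```

```text
[0.439  0.0675 0.0009] 0.025670533799133085
```

View pics/w7.png

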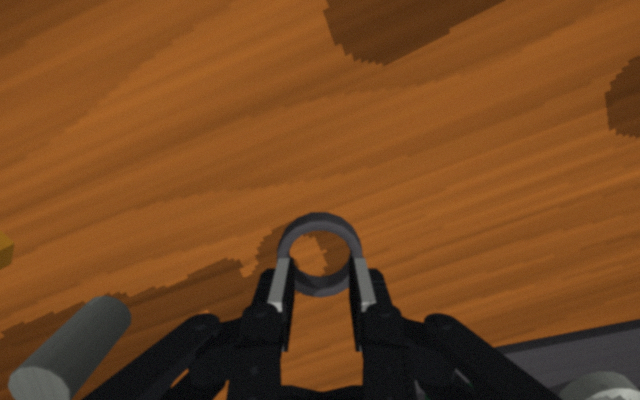

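View pics/s7.png

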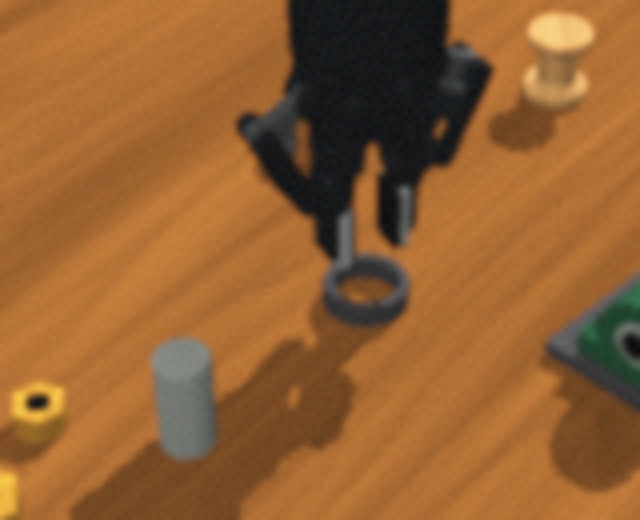

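```bash
python3 - <<'E'
from w import *
t=cams.camera("scene"); 
u=np.array([np.cos(np.radians(68.4)),np.sin(np.radians(68.4)),0])
for z in (0,.01,.02,.03):
    for sg in (1,-1):
        p=np.array([.439,.0675,z])+sg*u*.0128
        q=proj(t,p); print(z,sg,q,(q-[240,130])*4)
print("ring",proj(t,[.440,.066,.014]),(proj(t,[.440,.066,.014])-[240,130])*4)
E
```

```text
0 1 [336.6159 201.3539] [386.4635 285.4155]
0 -1 [326.3203 205.4004] [345.2812 301.6017]
0.01 1 [336.7239 197.7909] [386.8957 271.1638]
0.01 -1 [326.3505 201.828 ] [345.4019 287.3121]
0.02 1 [336.8336 194.1735] [387.3346 256.6939]
0.02 -1 [326.3811 198.2003] [345.5245 272.8011]
0.03 1 [336.945  190.5002] [387.7802 242.0007]
0.03 -1 [326.4122 194.5159] [345.6489 258.0637]
ring [331.5465 198.9143] [366.186  275.6572]
```

In the scene view the fingertips sit about 27 mm above the bench, although the TCP reads z = 1 mm. The wrist view of the shut fingers also put the tips about 17 mm behind the reported TCP. The real tips are therefore 17–25 mm higher than the readout suggests. I'll open and lower in small steps, checking by picture.

send_rows(
  motion=[
    [[0, 0, 0], 0],
    [[0, 0, 0], 0],
    [[0, 0, -0.1], 0],
    [[0, 0, -0.1], 0],
    [[0, 0, 0], 0],
  ],
  hand=0.68,
)

```text
time_s: 12.58
ee_pos: [0.4387, 0.0675, -0.0124]
tcp_rot: [0.187, 0.982, 0.001, 0.001]
contact_force: [-0.8, 0.5, -0.0]
gripper_width: 0.058
```

```bash
cat > sc.py <<'E'
from w import *
import sys
t=cams.camera("scene"); s=readout.state(); print(s["ee_pos"],s["gripper_width"],s["contact_force"])
cv2.imwrite(sys.argv[1],cv2.resize(t["frame"][130:260,240:400],None,fx=4,fy=4,interpolation=cv2.INTER_CUBIC))
E
python3 sc.py pics/s8.png
```

```text
[ 0.4387  0.0675 -0.0122] 0.05838595250757637 [-0.2566 -0.4239 -0.8113]
```

View pics/s8.png

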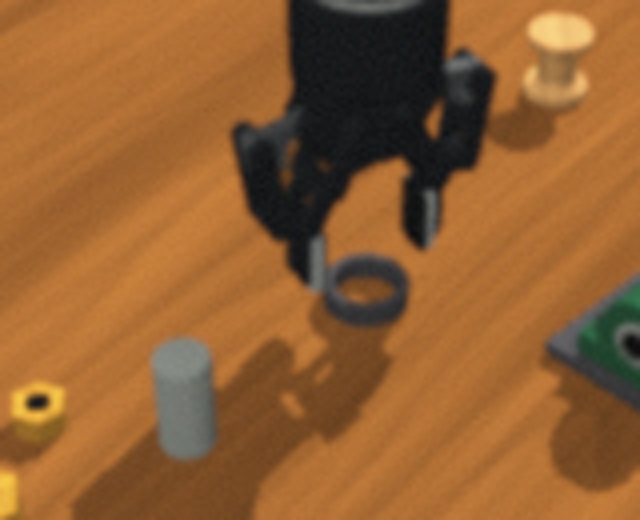

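The tips are now about 17 mm up, still just above the ring, with no contact force. I'll lower another 11 mm.

send_rows(
  motion=[
    [[0, 0, -0.1], 0],
    [[0, 0, -0.08], 0],
    [[0, 0, 0], 0],
  ],
)

```text
time_s: 13.0
ee_pos: [0.4388, 0.0675, -0.0238]
tcp_rot: [0.187, 0.982, 0.001, 0.001]
contact_force: [0.2, 0.2, -0.0]
gripper_width: 0.0581
```

```bash
python3 sc.py pics/s9.png
```

```text
[ 0.4389  0.0675 -0.0236] 0.05839925722999939 [-0.5291 -0.3077  0.3823]
```

View pics/s9.png

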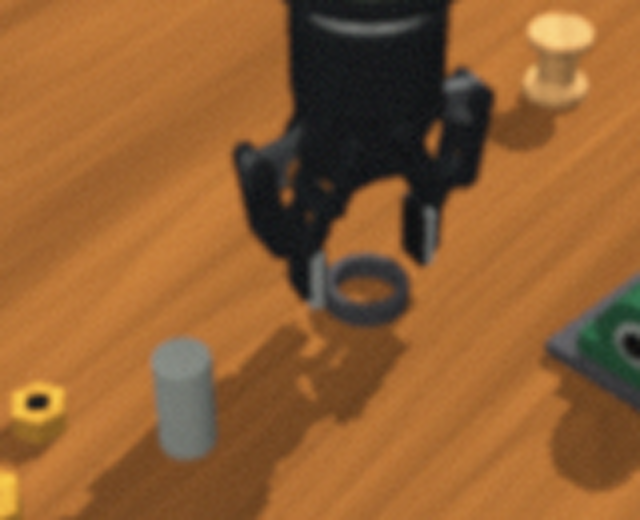

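The tips are now about 6 mm up, beside the ring, so I'll close.

send_rows(
  motion=[
    [[0, 0, 0], 0],
    [[0, 0, 0], 0],
    [[0, 0, 0], 0],
    [[0, 0, 0], 0],
  ],
  hand=0.3,
  force=30,
)

```text
time_s: 13.55
ee_pos: [0.4391, 0.0676, -0.0229]
tcp_rot: [0.187, 0.982, 0.001, 0.001]
contact_force: [0.1, 1.0, -0.7]
gripper_width: 0.0435
```

It gripped at 43.5 mm. The roller also read 2.4 mm under its true 50 mm, so this matches a 46 mm ring. I'll lift and look.

send_rows(
  motion=[
    [[0, 0, 0.3], 0],
    [[0, 0, 0.6], 0],
    [[0, 0, 0.8], 0],
    [[0, 0, 0.8], 0],
    [[0, 0, 0.5], 0],
    [[0.3, 0.2, 0], 0],
    [[0.4, 0.3, 0], 0],
    [[0, 0, 0], 0],
  ],
  hand=0,
)

```text
time_s: 14.55
ee_pos: [0.4811, 0.0981, 0.1638]
tcp_rot: [0.187, 0.982, 0.001, 0.002]
contact_force: [0.5, -1.5, -0.9]
gripper_width: 0.0432
```

```bash
python3 - <<'E'
from w import *
c,s=wrist(); print(s["ee_pos"],s["gripper_width"],s["tcp_rot"])
cv2.imwrite("pics/w10.png",c["frame"])
cv2.imwrite("pics/s10.png",cams.camera("scene")["frame"])
E
```

```text
[0.4811 0.0981 0.1638] 0.0431786776437374 [0.1874 0.9823 0.0014 0.0017]
```

View pics/w10.png

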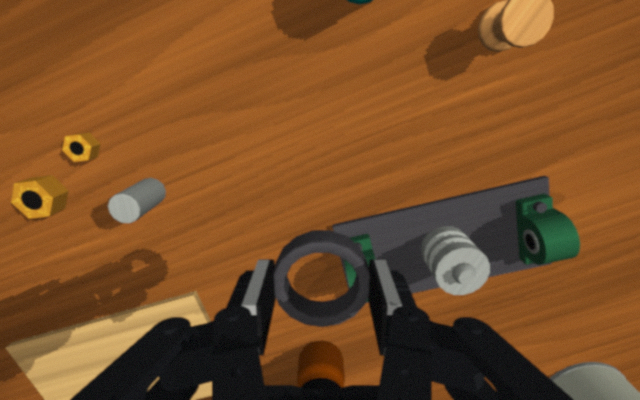

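View pics/s10.png

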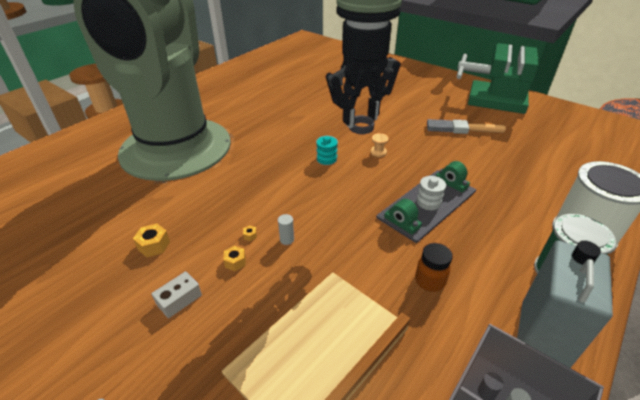

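```bash
python3 - <<'E'
from w import *
c,s=wrist(); p=s["ee_pos"]; print(p)
m=cv2.inRange(big(c),(0,0,0),(180,255,255))
for px in [(322,278)]: print("ring off",plane(c,*px,p[2]+.037)-p, plane(c,*px,p[2]+.030)-p)
print("stub",plane(c,465,273,.068))
w=np.array([plane(c,u,v,.008) for u,v in [(331,226),(547,177)]]);print(w)
# top cam view of the roller if visible
t=cams.camera("top"); cv2.imwrite("pics/t10.png",cv2.resize(t["frame"][80:280,130:370],None,fx=3,fy=3,interpolation=cv2.INTER_CUBIC))
sc=cams.camera("scene")
cv2.imwrite("pics/s10b.png",cv2.resize(sc["frame"][140:260,350:500],None,fx=4,fy=4,interpolation=cv2.INTER_CUBIC))
E
```

```text
[0.4797 0.0967 0.1636]
ring off [-0.0011  0.002   0.037 ] [0.0029 0.0004 0.03  ]
stub [0.5964 0.1892 0.068 ]
[[0.5344 0.0873 0.008 ]
 [0.5645 0.3038 0.008 ]]
```

View pics/t10.png

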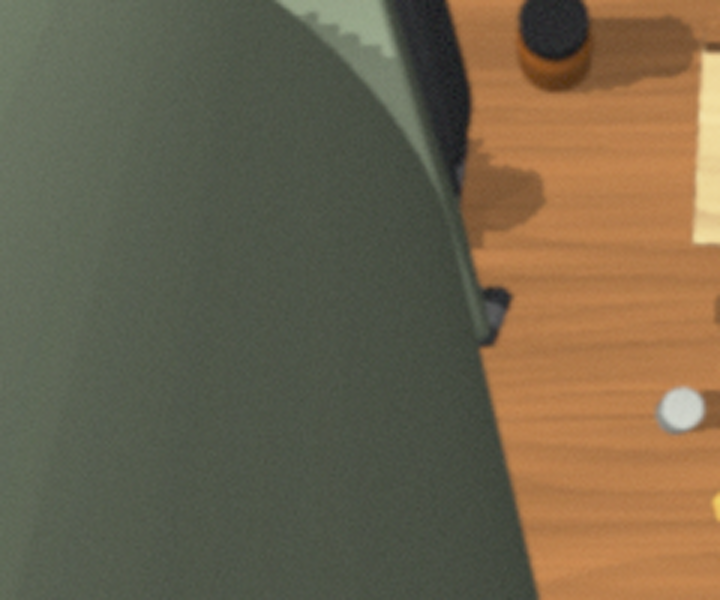

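View pics/s10b.png

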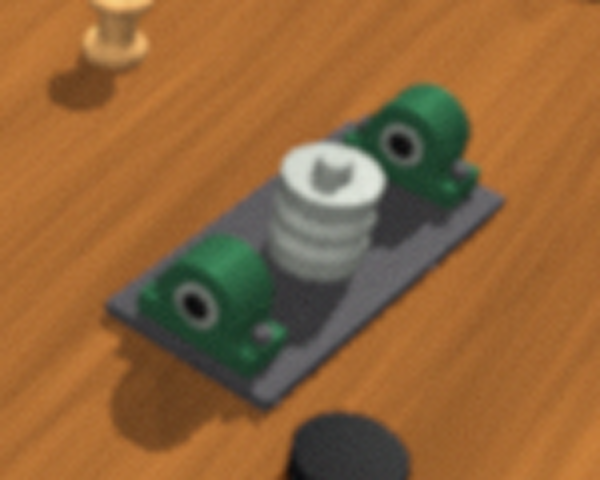

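```bash
python3 - <<'E'
from w import *
t=cams.camera("scene")
k=cont(t,(0,0,175),(180,40,255),(415,172,452,196)); 
print(k.min(0),k.max(0)); circ("rollertop scene",t,k,.058)
print(plane(t,350+333/4,140+175/4,.058))
cn=[(107,306),(268,408),(503,200)]
w=np.array([plane(t,350+u/4,140+v/4,.008) for u,v in cn]);print(w,"centre",(w[0]+w[2])/2)
E
```

```text
[420.375 175.375] [445.125 190.875]
rollertop scene 601.6 189.3 d 50.7
[0.6036 0.1878 0.058 ]
[[0.5404 0.0841 0.008 ]
 [0.6376 0.0709 0.008 ]
 [0.6647 0.2872 0.008 ]] centre [0.6026 0.1857 0.008 ]
```

Three views put the roller at about (601.5,190), within 3 mm of the plate's middle. I'll carry the ring over it.

send_rows(
  motion=[
    [[0.5, 0.38, 0], 0],
    [[0.6, 0.4, 0], 0],
    [[0.5, 0.4, 0], 0],
    [[0.42, 0.32, 0], 0],
    [[0, 0, -0.5], 0],
    [[0, 0, -0.4], 0],
    [[0, 0, 0], 0],
  ],
)

```text
time_s: 15.72
ee_pos: [0.6031, 0.1875, 0.1085]
tcp_rot: [0.189, 0.982, 0.001, 0.001]
contact_force: [1.4, -0.5, -0.1]
gripper_width: 0.0429
```

```bash
python3 - <<'E'
from w import *
c,s=wrist(); print(s["ee_pos"],s["gripper_width"],s["tcp_rot"])
cv2.imwrite("pics/w11.png",c["frame"])
sc=cams.camera("scene")
cv2.imwrite("pics/s11.png",cv2.resize(sc["frame"][100:250,350:510],None,fx=4,fy=4,interpolation=cv2.INTER_CUBIC))
E
```

```text
[0.6031 0.1875 0.1085] 0.04290052047414877 [0.1894 0.9819 0.0009 0.0011]
```

View pics/w11.png

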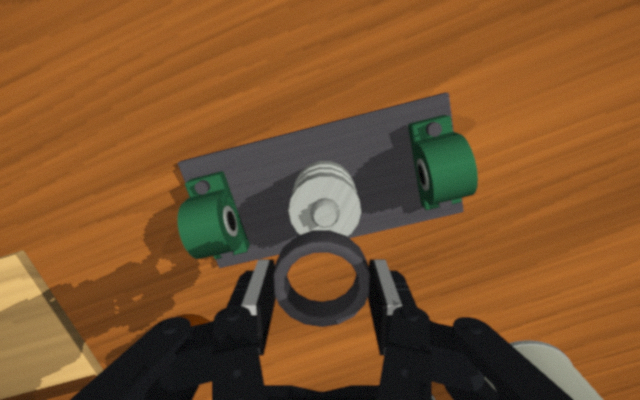

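View pics/s11.png

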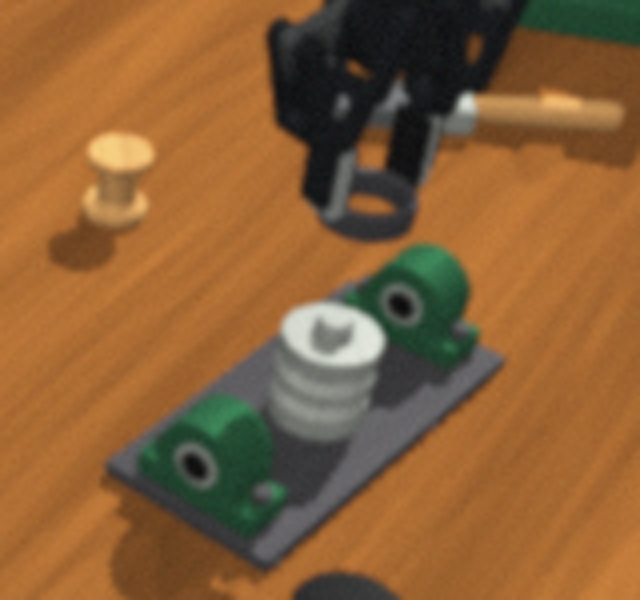

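The ring is above the roller. In the wrist view the ring's centre is at (322,277) and the stub at (325,212). In the scene crop the ring's top is at about (373,195) and the roller's top at (333,335). I'll compare the two horizontally.

```bash
python3 - <<'E'
from w import *
c,s=wrist(); p=s["ee_pos"]; t=cams.camera("scene")
print("wrist ring",plane(c,322,277,p[2]+.037),"stub",plane(c,325,212,.068))
circ("roller top wrist",c,cont(c,(0,0,150),(180,60,255),(285,178,365,242)),.058)
k=cont(t,(0,0,0),(180,90,110),(425,141,456,162)); print(k.min(0),k.max(0))
for q in [(350+373/4,100+195/4)]: print("scene ring",plane(t,*q,p[2]+.037))
print("roller",plane(t,350+333/4,100+335/4,.058))
E
```

```text
wrist ring [0.6025 0.1898 0.1475] stub [0.6022 0.1926 0.068 ]
roller top wrist 602.3 191.6 d 50.3
[426.625 140.625] [455.375 158.875]
scene ring [0.6094 0.1817 0.1475]
roller [0.6036 0.1878 0.058 ]
```

send_rows(
  motion=[
    [[-0.02, 0.02, -0.3], 0],
    [[0, 0, -0.3], 0],
    [[0, 0, 0], 0],
  ],
)

```text
time_s: 16.3
ee_pos: [0.6035, 0.1893, 0.0736]
tcp_rot: [0.189, 0.982, 0.002, 0.003]
contact_force: [0.1, 0.0, -0.4]
gripper_width: 0.0432
```

```bash
python3 - <<'E'
from w import *
c,s=wrist(); print(s["ee_pos"],s["gripper_width"],s["tcp_rot"])
cv2.imwrite("pics/w12.png",c["frame"])
sc=cams.camera("scene")
cv2.imwrite("pics/s12.png",cv2.resize(sc["frame"][100:250,350:510],None,fx=4,fy=4,interpolation=cv2.INTER_CUBIC))
E
```

```text
[0.6035 0.1893 0.0736] 0.043224979721418776 [0.1895 0.9819 0.0024 0.0034]
```

View pics/w12.png

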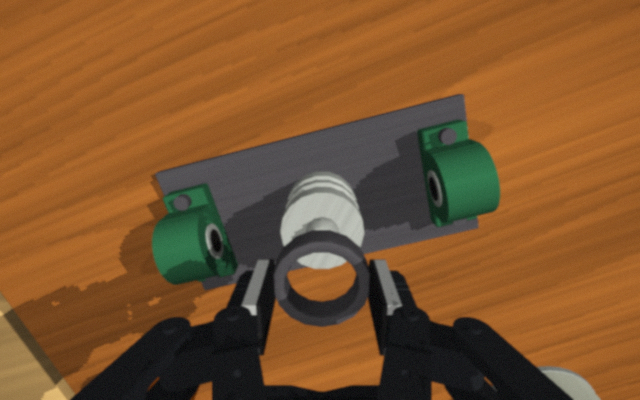

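View pics/s12.png

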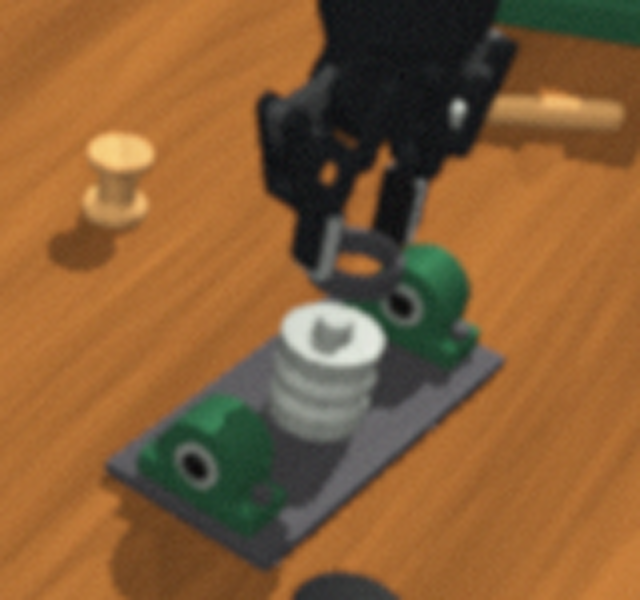

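Extrapolating the ring's path in the scene view puts it at about (338,326), against (335,322) expected when seated, roughly 2 mm off. I'll descend.

send_rows(
  motion=[
    [[0, 0, -0.25], 0],
    [[0, 0, -0.2], 0],
    [[0, 0, -0.1], 0],
    [[0, 0, 0], 0],
  ],
)

```text
time_s: 16.9
ee_pos: [0.6045, 0.1895, 0.0398]
tcp_rot: [0.19, 0.982, 0.003, 0.004]
contact_force: [0.1, -0.2, -0.5]
gripper_width: 0.0432
```

send_rows(
  motion=[
    [[-0.02, 0, -0.06], 0],
    [[0, 0, -0.02], 0],
  ],
)

```text
time_s: 17.15
ee_pos: [0.6034, 0.1896, 0.0352]
tcp_rot: [0.19, 0.982, 0.003, 0.005]
contact_force: [0.0, -0.3, -0.6]
gripper_width: 0.0434
```

```bash
python3 - <<'E'
from w import *
c,s=wrist(); print(s["ee_pos"],s["gripper_width"],s["contact_force"])
cv2.imwrite("pics/w13.png",c["frame"])
sc=cams.camera("scene")
cv2.imwrite("pics/s13.png",cv2.resize(sc["frame"][100:250,350:510],None,fx=4,fy=4,interpolation=cv2.INTER_CUBIC))
E
```

```text
[0.6034 0.1896 0.0352] 0.04344181023864401 [ 0.0405 -0.3227 -0.5931]
```

View pics/s13.png

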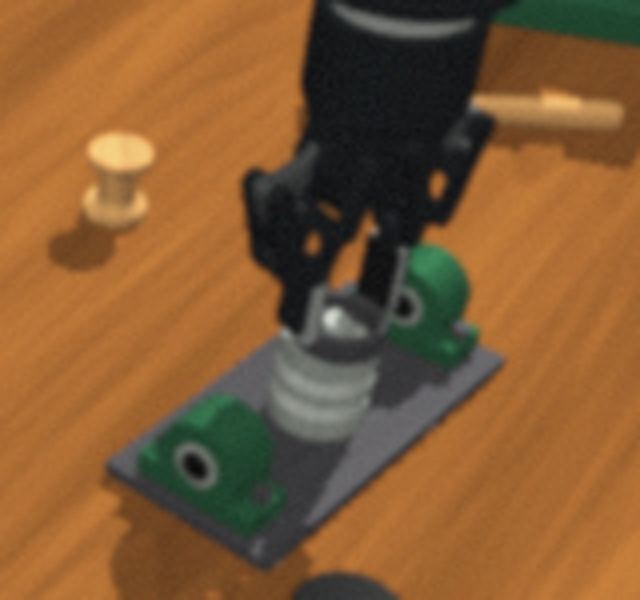

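View pics/w13.png

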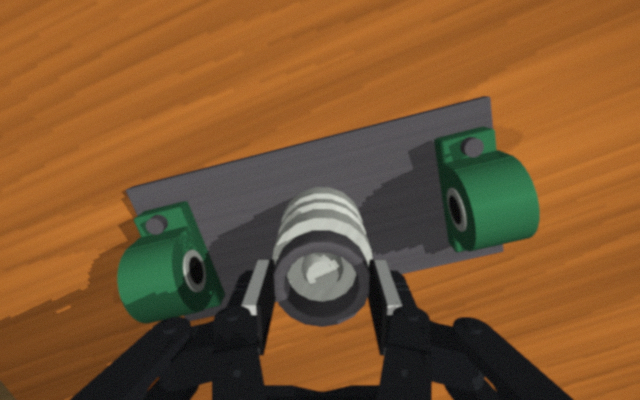

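The stub is inside the ring, but the ring sits about 3–4 mm too far in +x. The wrist view has the stub at (322,268) against the hole's centre at (322,277). I'll nudge it back, then lower to contact.

send_rows(
  motion=[
    [[-0.06, -0.01, 0.02], 0],
    [[-0.01, 0, 0], 0],
    [[0, 0, -0.03], 0],
    [[0, 0, -0.02], 0],
  ],
)

```text
time_s: 17.75
ee_pos: [0.5996, 0.1891, 0.0347]
tcp_rot: [0.19, 0.982, 0.004, 0.005]
contact_force: [-6.9, -1.7, 23.5]
gripper_width: 0.0433
```

Contact at the expected height (0.0347 against 0.0351 predicted). I'll release.

send_rows(
  motion=[
    [[0, 0, 0], 0],
    [[0, 0, 0], 0],
    [[0, 0, 0], 0],
  ],
  hand=0.75,
)

```text
time_s: 18.12
ee_pos: [0.5997, 0.1891, 0.0347]
tcp_rot: [0.19, 0.982, 0.004, 0.005]
contact_force: [0.1, 0.5, 0.3]
gripper_width: 0.0641
```

send_rows(
  motion=[
    [[0, 0, 0.4], 0],
    [[0, 0, 0.6], 0],
    [[0, 0, 0.7], 0],
    [[-0.5, 0, 0.4], 0],
    [[-0.5, -0.5, 0], 0],
    [[-0.5, -0.8, 0], 0],
    [[0, 0, 0], 0],
  ],
)

```text
time_s: 19.0
ee_pos: [0.5063, 0.109, 0.1637]
tcp_rot: [0.189, 0.982, 0.003, 0.005]
contact_force: [0.4, 0.4, -0.2]
gripper_width: 0.0642
```

```bash
python3 - <<'E'
from w import *
c,s=wrist(); print(s["ee_pos"],s["gripper_width"],s["tcp_rot"])
cv2.imwrite("pics/w14.png",c["frame"])
sc=cams.camera("scene")
cv2.imwrite("pics/s14.png",cv2.resize(sc["frame"][100:250,350:510],None,fx=4,fy=4,interpolation=cv2.INTER_CUBIC))
E
```

```text
[0.5063 0.109  0.1637] 0.06418037810913242 [0.1893 0.9819 0.0035 0.0052]
```

View pics/s14.png

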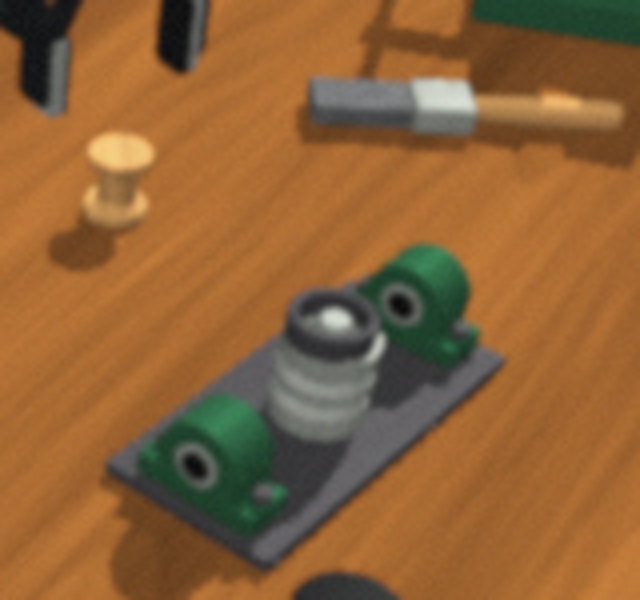

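View pics/w14.png

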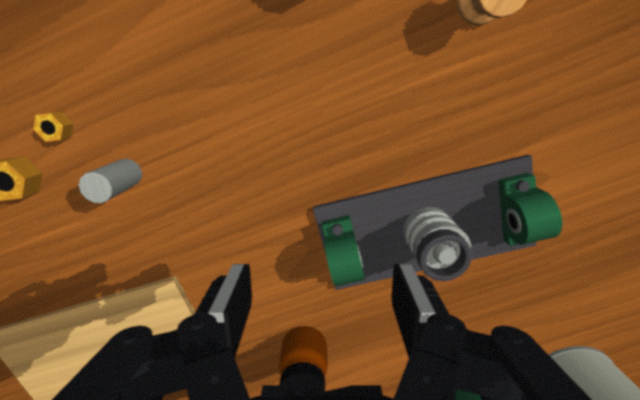

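The ring lies flat on the roller around the stub in both views (scene crop (333,315)). Next is the die block, with the jaws across its 40 mm side, so the tool has to turn by -74°.

send_rows(
  motion=[
    [[-0.1, -0.6, 0], -1],
    [[-0.2, -0.7, 0], -1],
    [[-0.2, -0.7, 0], -1],
    [[-0.2, -0.7, 0], -1],
    [[-0.2, -0.7, 0], -1],
    [[-0.2, -0.7, 0], -1],
    [[-0.2, -0.7, 0], -1],
    [[-0.2, -0.6, 0], -1],
    [[-0.2, -0.6, 0], -1],
    [[-0.2, -0.5, 0], -1],
  ],
  hand=1,
  force=40,
)

```text
time_s: 20.35
ee_pos: [0.3932, -0.2886, 0.1626]
tcp_rot: [0.669, 0.744, 0.0, 0.008]
contact_force: [0.0, 0.7, -0.4]
gripper_width: 0.0854
```

send_rows(
  motion=[
    [[-0.05, 0, -0.3], -1],
    [[0, 0, -0.3], -1],
    [[0, 0, 0], -0.3],
    [[0, 0, 0], 0],
  ],
)

```text
time_s: 20.85
ee_pos: [0.3896, -0.2926, 0.126]
tcp_rot: [0.758, 0.652, -0.002, 0.009]
contact_force: [-0.6, -0.7, 0.2]
gripper_width: 0.0853
```

```bash
cat > look.py <<'E'
from w import *
import sys
c,s=wrist(); q=s["tcp_rot"]; print(s["time_s"],s["ee_pos"],s["gripper_width"],"jaw",2*np.degrees(np.arctan2(q[1],q[0]))-90,q,s["contact_force"])
cv2.imwrite(f"pics/w{sys.argv[1]}.png",c["frame"])
E
python3 look.py 15
```

```text
20.85 [ 0.3896 -0.2926  0.126 ] 0.08532251580827169 jaw -8.582343112624542 [ 0.758   0.6522 -0.0018  0.0093] [-0.5776 -0.7018  0.2122]
```

View pics/w15.png

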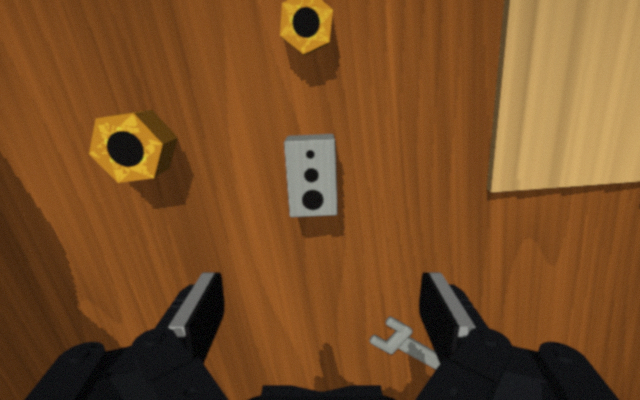

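```bash
python3 - <<'E'
from w import *
c,s=wrist(); p=s["ee_pos"]
k=cont(c,(0,0,140),(180,50,255),(275,125,345,225)); rect("die",c,k,.03)
w=np.array([plane(c,u,v,.03) for u,v in [(285,140),(334,137),(337,216),(290,217)]]);print(w,w.mean(0))
t=cams.camera("top");f=t["frame"];cv2.imwrite("pics/t15.png",f)
k=cont(t,(0,0,145),(180,60,255),(435,222,490,260)); rect("die top",t,k,.03)
# nut
k=cont(c,(17,100,120),(30,255,255),(275,0,340,58)); circ("nut",c,k,.022)
E
```

```text
die [ 384.  -279.5] [62.6 38.4] 83.88
[[ 0.3693 -0.2458  0.03  ]
 [ 0.4072 -0.2493  0.03  ]
 [ 0.4007 -0.315   0.03  ]
 [ 0.3616 -0.3098  0.03  ]] [ 0.3847 -0.2799  0.03  ]
die top [ 384.  -281.7] [64.5 40.4] 84.24
nut 398.5 -166.7 d 42.0
```

View pics/t15.png

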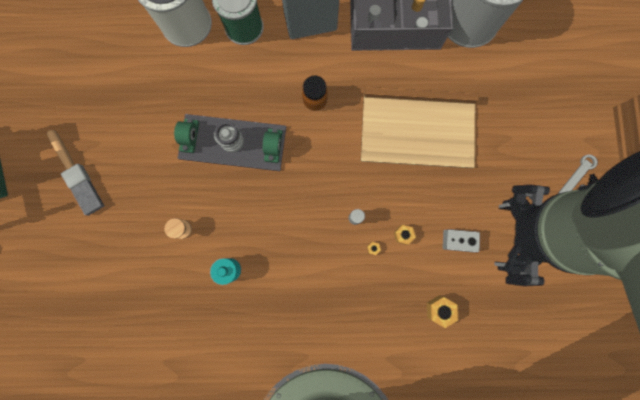

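Both views agree on the die, (384,-281) at -6°, and on the nut, (398.5,-167). I'll descend on the die.

send_rows(
  motion=[
    [[-0.09, 0.19, -0.4], 0.45],
    [[0, 0, -0.6], 0],
    [[0, 0, -0.6], 0],
    [[0, 0, -0.4], 0],
    [[0, 0, 0], 0],
  ],
)

```text
time_s: 21.62
ee_pos: [0.3868, -0.2811, 0.0057]
tcp_rot: [0.74, 0.673, 0.001, 0.012]
contact_force: [0.3, -0.7, -0.8]
gripper_width: 0.0852
```

send_rows(
  motion=[
    [[-0.04, 0, -0.2], 0],
    [[0, 0, -0.17], 0],
    [[0, 0, 0], 0],
  ],
)

```text
time_s: 22.0
ee_pos: [0.3856, -0.2817, -0.0158]
tcp_rot: [0.739, 0.673, 0.001, 0.014]
contact_force: [0.5, 0.5, 0.1]
gripper_width: 0.0853
```

send_rows(
  motion=[
    [[0, 0, 0], 0],
    [[0, 0, 0], 0],
    [[0, 0, 0], 0],
    [[0, 0, 0], 0],
    [[0, 0, 0], 0],
  ],
  hand=0,
  force=60,
)

```text
time_s: 22.62
ee_pos: [0.3861, -0.2817, -0.0147]
tcp_rot: [0.739, 0.673, 0.002, 0.014]
contact_force: [-0.0, 1.0, -4.2]
gripper_width: 0.038
```

send_rows(
  motion=[
    [[0, 0, 0.3], 0],
    [[0, 0, 0.6], 0],
    [[0.3, 0.1, 0.6], 0.2],
    [[0.65, 0.2, 0], 0],
    [[0.75, 0.25, 0], 0],
    [[0.75, 0.25, 0], 0],
    [[0.7, 0.22, 0], 0],
    [[0.5, 0.15, 0], 0],
    [[0.2, 0.05, 0], 0],
    [[0, 0, 0], 0],
  ],
)

```text
time_s: 23.88
ee_pos: [0.621, -0.204, 0.0767]
tcp_rot: [0.732, 0.681, 0.001, 0.012]
contact_force: [-0.9, 0.0, -3.4]
gripper_width: 0.0384
```

```bash
python3 look.py 16; python3 - <<'E'
from w import *
t=cams.camera("scene"); cv2.imwrite("pics/s16.png",t["frame"])
E
```

```text
23.875 [ 0.621  -0.204   0.0767] 0.038443075926645684 jaw -4.176200024250463 [0.7323 0.6808 0.0006 0.012 ] [-0.9338  0.006  -3.3868]
```

View pics/w16.png

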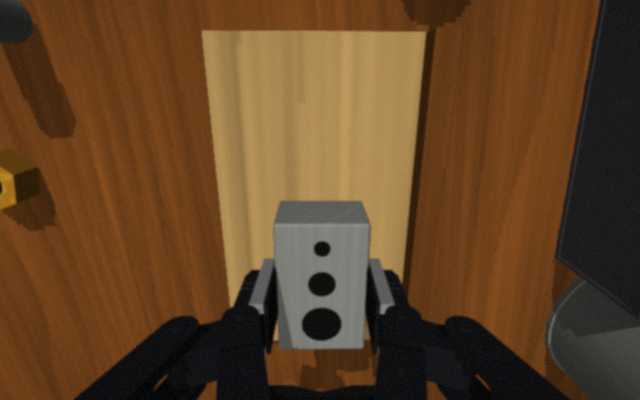

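View pics/s16.png

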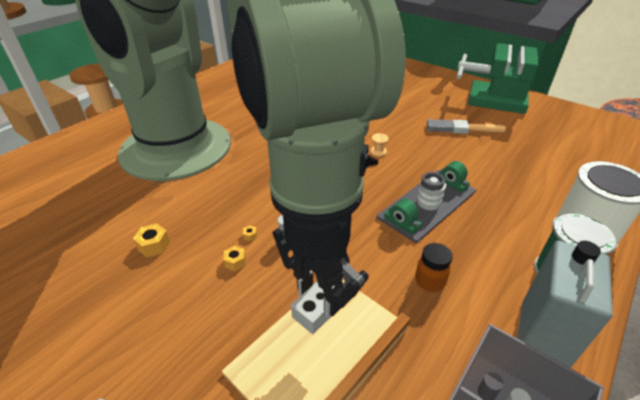

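```bash
python3 - <<'E'
from w import *
c,s=wrist(); p=s["ee_pos"]; print(p)
w=np.array([plane(c,u,v,p[2]+.0447) for u,v in [(276,224),(368,224),(364,347),(279,347)]]);print("die off",w.mean(0)-p,w)
w=np.array([plane(c,u,v,.01) for u,v in [(202,30),(427,30),(230,285),(405,285)]]);print(w)
E
```

```text
[ 0.6201 -0.2047  0.0769]
die off [-0.0004  0.0022  0.0447] [[ 0.6037 -0.17    0.1216]
 [ 0.6406 -0.1731  0.1216]
 [ 0.637  -0.2353  0.1216]
 [ 0.5977 -0.2317  0.1216]]
[[ 0.5562 -0.0833  0.01  ]
 [ 0.6961 -0.0934  0.01  ]
 [ 0.5432 -0.267   0.01  ]
 [ 0.6839 -0.2792  0.01  ]]
```

send_rows(
  motion=[
    [[-0.06, -0.08, -0.4], 0],
    [[0, 0, -0.5], 0],
    [[0, 0, -0.25], 0],
    [[0, 0, 0], 0],
  ],
)

```text
time_s: 24.52
ee_pos: [0.6141, -0.2123, 0.0082]
tcp_rot: [0.734, 0.679, 0.001, 0.013]
contact_force: [0.2, -0.2, -3.5]
gripper_width: 0.0384
```

send_rows(
  motion=[
    [[0.05, 0.045, -0.08], 0],
    [[0, 0, -0.08], 0],
    [[0, 0, -0.03], 0],
  ],
)

```text
time_s: 24.9
ee_pos: [0.6185, -0.2098, -0.0016]
tcp_rot: [0.734, 0.679, 0.002, 0.014]
contact_force: [-0.8, -0.9, -3.8]
gripper_width: 0.0389
```

send_rows(
  motion=[
    [[-0.02, 0, -0.04], 0],
    [[0, 0, -0.02], 0],
  ],
)

```text
time_s: 25.15
ee_pos: [0.6172, -0.2098, -0.0047]
tcp_rot: [0.734, 0.679, 0.002, 0.014]
contact_force: [-7.4, 3.4, 17.1]
gripper_width: 0.0381
```

Contact at the expected height (-0.0047). I'll open only part-way, since the rail is close, and rise.

send_rows(
  motion=[
    [[0, 0, 0], 0],
    [[0, 0, 0], 0],
    [[0, 0, 0], 0],
  ],
  hand=0.75,
)

```text
time_s: 25.52
ee_pos: [0.6179, -0.2102, -0.004]
tcp_rot: [0.734, 0.679, 0.002, 0.014]
contact_force: [0.3, -0.2, 0.2]
gripper_width: 0.0639
```

send_rows(
  motion=[
    [[0, 0, 0.4], 0],
    [[0, 0, 0.7], 0],
    [[0, 0, 0.8], 0],
    [[0, 0, 0.5], 0],
    [[-0.5, 0, 0], 0],
    [[-0.8, 0, 0], 0],
    [[-0.8, 0, 0], 0],
    [[-0.8, 0, 0], 0],
    [[-0.4, 0.2, 0], 0],
    [[0, 0, 0], 0],
  ],
)

```text
time_s: 26.78
ee_pos: [0.4138, -0.1978, 0.1451]
tcp_rot: [0.734, 0.679, 0.003, 0.016]
contact_force: [0.8, 0.0, -0.6]
gripper_width: 0.0635
```

```bash
python3 look.py 17; python3 - <<'E'
from w import *
t=cams.camera("top"); cv2.imwrite("pics/t17.png",t["frame"])
E
```

```text
26.775 [ 0.4138 -0.1978  0.1451] 0.06351945895878389 jaw -4.509662107522715 [0.7343 0.6787 0.0032 0.0157] [ 0.76    0.0207 -0.625 ]
```

View pics/w17.png

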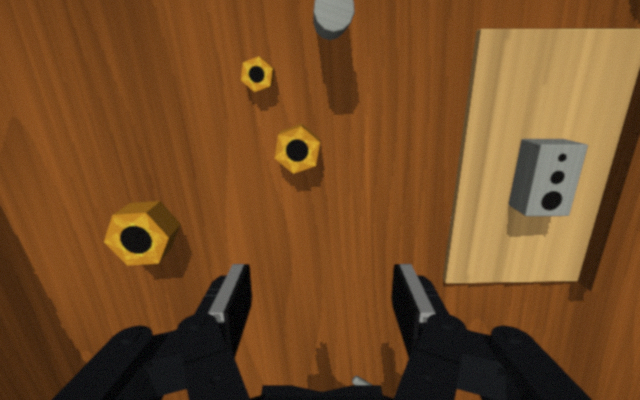

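View pics/t17.png

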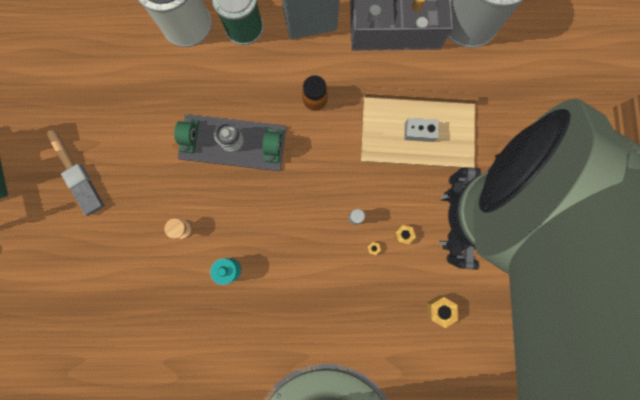

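The die is in the middle of the board (top view (422,129)). The middle nut is at wrist (297,150), the small one at (257,74) and the large one at (138,235). I'll measure the die and the nut's orientation.

```bash
python3 - <<'E'
from w import *
c,s=wrist(); t=cams.camera("top")
rect("die",t,cont(t,(0,0,120),(180,60,255),(400,112,445,148)),.04)
k=cont(c,(17,100,120),(30,255,255),(270,122,326,178)); circ("nut",c,k,.022)
w=W(c,k,.022); 
a=cv2.approxPolyDP(w.reshape(-1,1,2),4,True)[:,0]; m=w.min(0)/2+w.max(0)/2; print(a)
# caliper width versus direction
d=[(np.ptp(w@[np.cos(x),np.sin(x)]),int(np.degrees(x))) for x in np.radians(range(-40,140,5))]; print([(round(float(x),1),y) for x,y in d])
k=cont(t,(17,100,120),(30,255,255),(392,222,418,248)); circ("nut",t,k,.022); w=W(t,k,.022)
d=[(np.ptp(w@[np.cos(x),np.sin(x)]),int(np.degrees(x))) for x in np.radians(range(-40,140,5))]; print([(round(float(x),1),y) for x,y in d])
f=c["frame"][50:190,220:350];cv2.imwrite("pics/n17.png",cv2.resize(f,None,fx=4,fy=4,interpolation=cv2.INTER_CUBIC))
E
```

```text
die [ 612.6 -207.2] [69.5 47.3] 85.59
nut 398.5 -165.7 d 44.0
[[ 404.6338 -144.5913]
 [ 419.0406 -161.1174]
 [ 413.9341 -180.6125]
 [ 392.4185 -186.8978]
 [ 378.2635 -171.5786]
 [ 383.1625 -153.2428]]
[(41.8, -40), (41.4, -35), (40.6, -29), (39.6, -25), (38.3, -20), (37.0, -14), (38.5, -10), (39.7, -5), (40.8, 0), (41.5, 5), (42.0, 10), (42.1, 14), (41.9, 20), (41.5, 25), (40.7, 29), (40.0, 35), (38.9, 40), (38.7, 45), (40.3, 50), (41.7, 55), (42.7, 59), (43.5, 65), (43.9, 70), (44.0, 75), (43.8, 80), (43.2, 85), (42.4, 90), (41.2, 95), (40.0, 100), (39.0, 105), (40.1, 110), (41.0, 115), (41.6, 119), (41.9, 125), (42.0, 130), (42.0, 135)]
nut 398.1 -168.0 d 44.8
[(44.2, -40), (43.7, -35), (42.8, -29), (41.7, -25), (40.4, -20), (39.1, -14), (38.4, -10), (39.2, -5), (40.0, 0), (40.8, 5), (41.2, 10), (41.3, 14), (41.1, 20), (40.6, 25), (39.8, 29), (39.1, 35), (39.0, 40), (39.8, 45), (40.9, 50), (42.1, 55), (43.0, 59), (43.8, 65), (44.4, 70), (44.7, 75), (44.7, 80), (44.4, 85), (43.9, 90), (43.2, 95), (42.5, 100), (41.5, 105), (41.8, 110), (42.8, 115), (43.4, 119), (43.8, 125), (44.2, 130), (44.3, 135)]
```

View pics/n17.png

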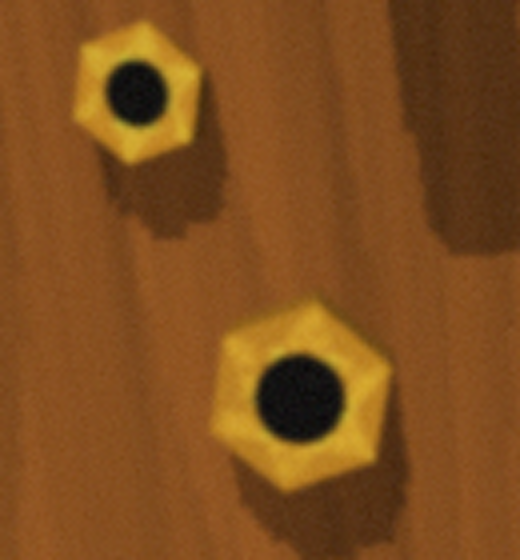

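The nut's flats face along -15°, 45° and 105°. I'll turn the jaws from -4.5° to -15°, which keeps the fingers clear of the small nut.

send_rows(
  motion=[
    [[-0.13, 0.25, 0], -0.9],
    [[-0.12, 0.25, -0.4], -0.85],
    [[0, 0, -0.6], 0],
    [[0, 0, -0.6], 0],
    [[0, 0, -0.5], 0],
    [[0, 0, 0], 0],
  ],
  hand=0.7,
)

```text
time_s: 27.72
ee_pos: [0.4051, -0.169, 0.0145]
tcp_rot: [0.794, 0.607, 0.001, 0.018]
contact_force: [0.2, 0.1, 0.1]
gripper_width: 0.0598
```

```bash
python3 look.py 18;  python3 - <<'E'
from w import *
t=cams.camera("scene"); cv2.imwrite("pics/s18.png",cv2.resize(t["frame"][170:300,160:320],None,fx=4,fy=4,interpolation=cv2.INTER_CUBIC))
E
```

```text
27.725 [ 0.4051 -0.169   0.0145] 0.05982122503156162 jaw -15.22733510706756 [0.7944 0.6071 0.0013 0.0178] [0.1523 0.1106 0.0875]
```

View pics/w18.png

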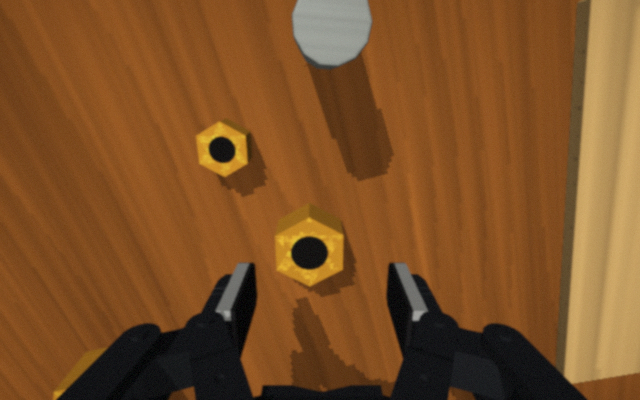

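View pics/s18.png

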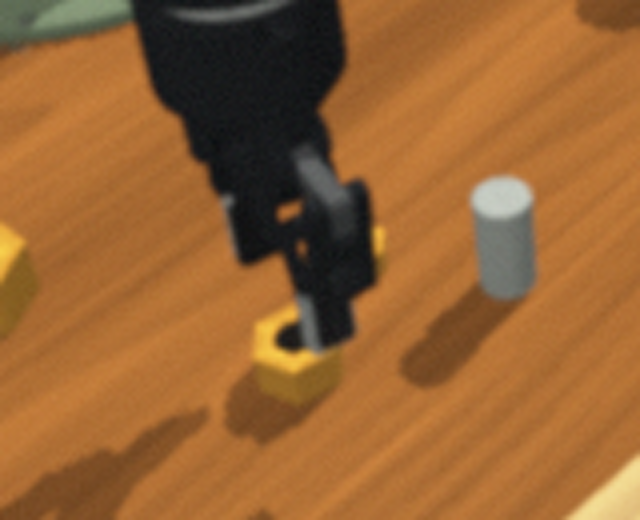

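The nut's flats are parallel to the jaws, at (310,250). I'll shift -6 mm in x and go down.

send_rows(
  motion=[
    [[-0.11, 0.03, 0], 0],
    [[0, 0, -0.2], 0],
    [[0, 0, -0.2], 0],
    [[0, 0, -0.17], 0],
    [[0, 0, 0], 0],
  ],
)

```text
time_s: 28.45
ee_pos: [0.4008, -0.1674, -0.0181]
tcp_rot: [0.794, 0.607, 0.004, 0.02]
contact_force: [0.3, -0.3, -0.0]
gripper_width: 0.0597
```

send_rows(
  motion=[
    [[-0.03, 0, -0.05], 0],
    [[0, 0, 0], 0],
    [[0, 0, 0], 0],
    [[0, 0, 0], 0],
    [[0, 0, 0], 0],
  ],
  hand=0,
  force=40,
)

```text
time_s: 29.08
ee_pos: [0.3987, -0.1675, -0.0211]
tcp_rot: [0.794, 0.607, 0.004, 0.02]
contact_force: [-0.1, -0.4, -2.0]
gripper_width: 0.0348
```

Gripped at 34.8 mm, and the flats are 36 mm. I'll lift and carry it to the board, target (622,-132).

send_rows(
  motion=[
    [[0, 0, 0.3], 0],
    [[0, 0, 0.7], 0],
    [[0.3, 0.04, 0.7], 0],
    [[0.6, 0.09, 0], 0.6],
    [[0.7, 0.11, 0], 0.6],
    [[0.7, 0.11, 0], 0.6],
    [[0.7, 0.1, 0], 0],
    [[0.5, 0.08, 0], 0],
    [[0.22, 0.04, 0], 0],
    [[0, 0, 0], 0],
  ],
)

```text
time_s: 30.32
ee_pos: [0.627, -0.1301, 0.0841]
tcp_rot: [0.731, 0.682, 0.005, 0.019]
contact_force: [-0.3, 0.1, -1.4]
gripper_width: 0.0351
```

```bash
python3 look.py 19
```

```text
30.325 [ 0.627  -0.1301  0.0841] 0.035070882958798226 jaw -3.99858448095776 [0.7312 0.6819 0.005  0.019 ] [-0.3481  0.1151 -1.4271]
```

View pics/w19.png

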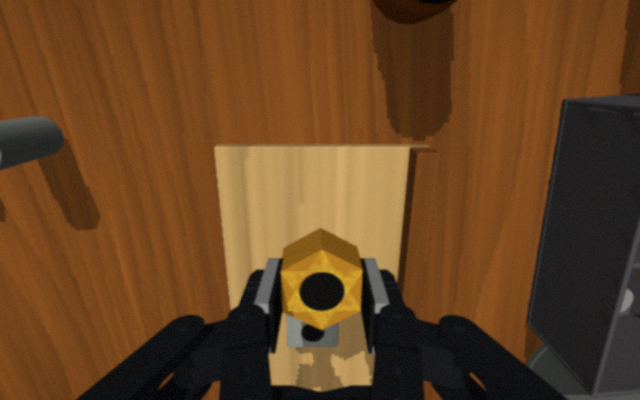

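```bash
python3 - <<'E'
from w import *
c,s=wrist(); p=s["ee_pos"];print(p)
print("off",plane(c,321,290,p[2]+.0431)-p)
w=np.array([plane(c,u,v,.01) for u,v in [(216,146),(411,146)]]);m=w.mean(0);print(w,"nut target",m+np.array([-.0741*44,-.997*44,0])/1000, "die target",m+np.array([-.0741,-.997,0])*.12)
E
```

```text
[ 0.6264 -0.1303  0.0841]
off [-0.0015  0.0012  0.0431]
[[ 0.5574 -0.0826  0.01  ]
 [ 0.6966 -0.0933  0.01  ]] nut target [ 0.6237 -0.1318  0.01  ] die target [ 0.6181 -0.2076  0.01  ]
```

send_rows(
  motion=[
    [[-0.02, -0.02, -0.4], 0],
    [[0, 0, -0.5], 0],
    [[0, 0, -0.35], 0],
    [[0, 0, 0], 0],
  ],
)

```text
time_s: 30.92
ee_pos: [0.6219, -0.133, 0.0086]
tcp_rot: [0.732, 0.681, 0.005, 0.019]
contact_force: [-0.2, -0.0, -2.0]
gripper_width: 0.035
```

send_rows(
  motion=[
    [[0.03, 0, -0.15], 0],
    [[0, 0, -0.1], 0],
    [[0, 0, -0.04], 0],
  ],
)

```text
time_s: 31.3
ee_pos: [0.6244, -0.1334, -0.0076]
tcp_rot: [0.732, 0.681, 0.006, 0.02]
contact_force: [-0.9, -0.8, -1.5]
gripper_width: 0.0345
```

send_rows(
  motion=[
    [[0, 0, -0.05], 0],
    [[0, 0, -0.02], 0],
  ],
)

```text
time_s: 31.55
ee_pos: [0.6245, -0.1335, -0.0113]
tcp_rot: [0.732, 0.681, 0.006, 0.02]
contact_force: [-7.6, 3.4, 18.3]
gripper_width: 0.0347
```

Contact at the predicted height (-0.0113 against -0.0111). I'll release and retreat.

send_rows(
  motion=[
    [[0, 0, 0], 0],
    [[0, 0, 0], 0],
    [[0, 0, 0], 0],
  ],
  hand=0.7,
)

```text
time_s: 31.92
ee_pos: [0.6251, -0.1336, -0.0108]
tcp_rot: [0.732, 0.681, 0.006, 0.02]
contact_force: [0.6, 0.2, -0.4]
gripper_width: 0.0598
```

send_rows(
  motion=[
    [[0, 0, 0.4], 0],
    [[0, 0, 0.7], 0],
    [[0, 0, 0.8], 0],
    [[0, 0, 0.6], 0],
    [[-0.5, -0.5, 0.2], 0],
    [[-0.6, -0.8, 0.2], 0],
    [[-0.6, -0.8, 0], 0],
    [[-0.6, -0.8, 0], 0],
    [[-0.4, -0.8, 0], 0],
    [[0, 0, 0], 0],
  ],
)

```text
time_s: 33.17
ee_pos: [0.457, -0.3611, 0.1698]
tcp_rot: [0.732, 0.681, 0.007, 0.022]
contact_force: [0.2, 0.9, -0.4]
gripper_width: 0.0596
```

```bash
python3 look.py 20; python3 - <<'E'
from w import *
t=cams.camera("top");sc=cams.camera("scene")
cv2.imwrite("pics/s20.png",sc["frame"])
cv2.imwrite("pics/t20a.png",cv2.resize(t["frame"][80:180,340:500],None,fx=4.5,fy=4.5,interpolation=cv2.INTER_CUBIC))
cv2.imwrite("pics/t20b.png",cv2.resize(t["frame"][100:190,160:310],None,fx=5,fy=5,interpolation=cv2.INTER_CUBIC))
E
```

```text
33.175 [ 0.457  -0.3611  0.1698] 0.059609023042385224 jaw -4.10221433057886 [0.7318 0.6812 0.0065 0.0219] [ 0.1594  0.8979 -0.4207]
```

View pics/s20.png

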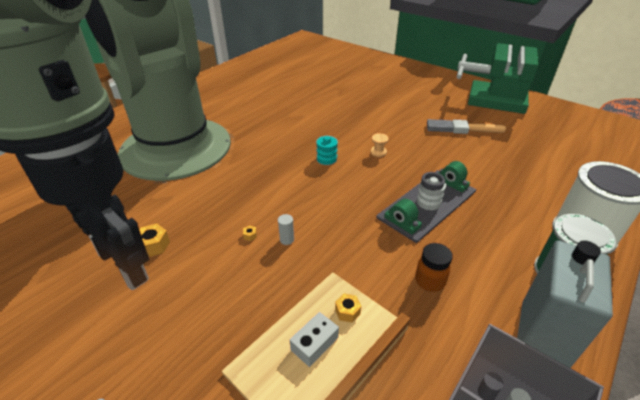

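View pics/t20a.png

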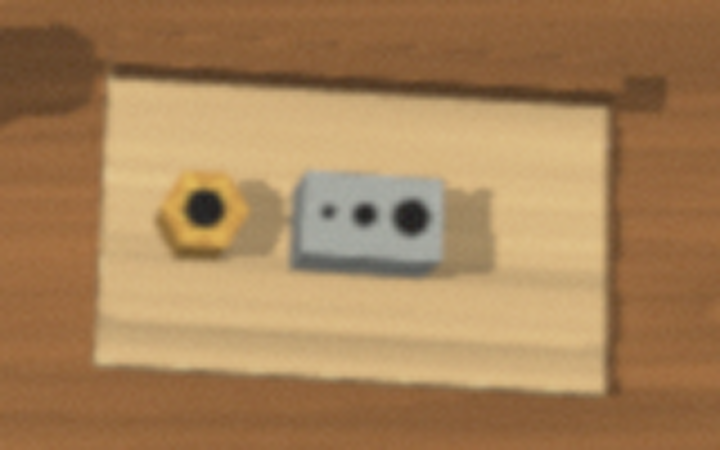

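View pics/t20b.png

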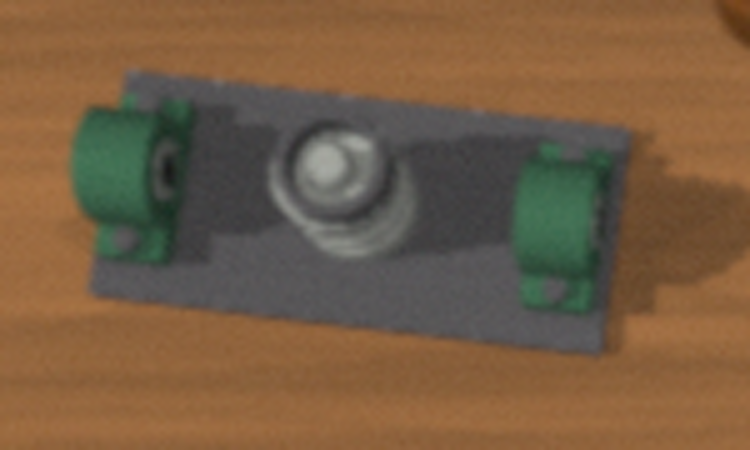

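Everything is in place. In the top crops the nut's bore is at (205,208). The die's top corners are about (305,172), (442,181), (440,265) and (299,258). The ring's centre is at about (338,169), with the stub at (326,165). Last check of the numbers.

```bash
python3 - <<'E'
from w import *
t=cams.camera("top"); sc=cams.camera("scene")
P=lambda u,v,z,f,x,y: plane(t,x+(u+.5)/f-.5,y+(v+.5)/f-.5,z)[:2]*1000
a=np.radians(-4.25);R=np.array([[np.cos(a),-np.sin(a)],[np.sin(a),np.cos(a)]]); b=np.array([616.8,-208.2])
d=np.array([P(u,v,.04,4.5,340,80) for u,v in [(305,172),(442,181),(440,265),(299,258)]])
e=d[0]-d[1]
print("die in board",R.T@(d.mean(0)-b),"angle",np.degrees(np.arctan2(e[1],e[0])),"size",np.linalg.norm(e),np.linalg.norm(d[1]-d[2]))
n=P(205,208,.032,4.5,340,80); print("nut in board",R.T@(n-b))
cr=np.array([600.5,189]); r=P(338,169,.072,5,160,100); st=P(326,165,.068,5,160,100); print("ring",r,"stub",st)
k=cont(t,(0,0,0),(180,60,115),(212,122,240,146));print(k.min(0),k.max(0))
print("plate centre",np.mean([P(u,v,.008,5,160,100) for u,v in [(130,72),(630,128),(603,353),(92,292)]],0))
f=sc["frame"][155:230,390:475];cv2.imwrite("pics/s21.png",cv2.resize(f,None,fx=7,fy=7,interpolation=cv2.INTER_CUBIC))
s=readout.state();print(s["time_s"])
# pin, bobbin, jar unchanged vs first picture
f0=cv2.imread("pics/top0.png")
for nm,(x0,y0,x1,y1) in dict(pin=(345,203,372,230),bobbin=(160,215,196,242),jar=(298,72,333,112)).items(): 
  g=cv2.matchTemplate(t["frame"][y0-8:y1+8,x0-8:x1+8],f0[y0:y1,x0:x1],cv2.TM_CCOEFF_NORMED); _,m,_,l=cv2.minMaxLoc(g); print(nm,m,np.array(l)-8)
E
```

```text
die in board [-2.1735 -1.1576] angle 85.38750608384528 size 62.956079071855555 39.86831555787161
nut in board [ 1.0279 73.8183]
ring [598.3882 183.5311] stub [601.3484 189.2972]
[211.625 121.625] [239.375 145.375]
plate centre [600.3655 188.3258]
33.425
pin 0.99759840965271 [0 0]
bobbin 0.997252345085144 [0 0]
jar 0.9942626953125 [0 0]
```

View pics/s21.png

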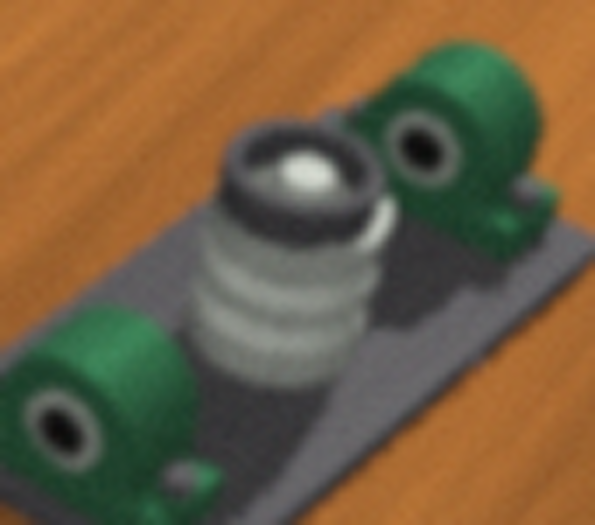

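The last checks are within tolerance:

| Check | Result | Limit |
|---|---|---|
| Roller from plate middle | about 1 mm | 13 mm |
| Ring from stub | about 6.5 mm; the fit can't exceed 7 mm while flat | 10 mm |
| Die from board middle | 2.5 mm | 13 mm |
| Die angle to rail | below 1° | 10° |
| Nut, y along board | 74 mm | 61–91 mm |
| Nut, x across board | 1 mm | ±15 mm |
| Pin, bobbin, jar | unmoved | 25 mm |

I'll hand in.

```bash
python3 -c "
from rig import hand_in; print(hand_in())"
```

```text
the job is handed in; nothing more can be done
None
```

The job is handed in, about 33 s into the 120 s limit. The hand-in gives no verdict, so the figures below are from my last camera checks.

- **Roller:** it stands upright on the bearing plate, about 1 mm from the middle (limit 13 mm).
- **Ring:** it lies flat on the roller around the stub, about 6.5 mm off centre (limit 10 mm). This is the tightest margin. A flat ring around the stub cannot be more than 7 mm off.
- **Die block:** it lies about 2.5 mm from the middle of the board's open area, with its long side within 1° of the rail.
- **Nut:** the middle-sized brass nut lies in line to the die's left, at y = 74 mm (target 76) and x = 1 mm on the board.
- **Left alone:** the pin, bobbin and jar show no shift in the top view since the start. I did not handle the turquoise roller or the other two nuts.

**Checks that failed or disagreed:**
- **Ring grasp:** it missed twice without moving the ring. The fingertips sit roughly 17–30 mm higher than the reported TCP suggests, depending on the opening. I then set the grasp height from the scene camera.
- **Gripper opening:** it read 1–2.5 mm under the true sizes of the parts.
- **Wrist and top views:** they differed by up to 5 mm, so I cross-checked between views before placing.
- **Tool tilt:** it crept up to about 2.5° by the end. The die and nut still look flat on the board.

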